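# Close the crucible furnace with its hot lid, using the lid lifter

### The job

The crucible is loaded: close the furnace. Take the lid lifter from its stand, hook the loop of the hot lid that is parked on the firebrick, lift it level and set it gently into the furnace mouth until it sits flat on the slab - the mouth slab never lies quite central, so feel for the hole and do not force or drop the lid; then hang the lifter back in its stand. Never touch the lid with the gripper, keep it balanced, and leave everything else where it is.

Things in the scene. Friction and masses are not known exactly. Their poses are not given: they have to be found in the camera images.
- lid: hot furnace lid, refractory, 0.27 to 0.44 kg: round flange 104 mm across, 7 mm thick, above a plug 79 mm across and 10 mm deep, its lower edge hardly bevelled; a steel loop on top. Origin: centre of the plug's flat underside, z up (flange top at z = 17 mm, centre of mass on the axis at about z = 10 mm). The loop stands in the lid's y-z plane
- lid_loop (a point): crown of the lid's loop, on the lid's axis, 29.5 mm above the flange top (centre line of the 6 mm round bar; 26.5 mm free below it). The legs are 46 mm apart and upright for 6 mm, lean in until they are 21 mm apart 19 mm up, then form a neck with 14 mm clear width under the crown, where the hook seats. A hook goes in along the lid's x axis, from either side
- lifter: lid lifter: upright wooden handle, below it an 8 mm steel rod ending in a hook in the tool's x-z plane. Origin: rod centre line at the lowest point of the V-shaped trough, under the handle's axis (steel 5 mm lower). The nose points to +x: end 19 mm out, its top 14.5 mm up. The hook's back is at x = -18 mm. A bar resting in the trough has its centre about 7 mm above the origin
- lifter_grip (a point): middle of the lifter's handle, 138 mm above the lifter's origin. The handle is 22 mm thick along the tool's y, 26 mm along x and 72 mm tall; the 8 mm rod comes out below it, with a collar 28 mm across whose underside is 94 mm above the lifter's origin and by which the lifter hangs
- furnace: top-loading crucible furnace, fixed: grey steel casing 168 mm square, 75 mm tall, control strip on its -x side. Origin: centre of its underside, on the worktop. Its mouth is a round hole 82 mm across in a square refractory slab (134 mm, top face 85 mm above the origin). With the lid home, flange flat on the slab, the lid's origin is 75 mm above this one
- furnace_mouth (a point): centre of the casing's opening at the height of the slab's top face. The slab lies loose in an expansion gap in the casing and is not measured: the hole's centre is up to 8 mm away from this point along the furnace's x and along its y, differently each time. Forces under 20 N do not shift it. A lid let down off-centre stands on one side only and dips towards the hole
- firebrick: firebrick, 124 mm square and 32 mm tall, fixed; the lid is parked on it, standing on its plug. Origin: centre of its underside
- lifter_stand: stand of the lifter, fixed: dark base plate, post at its +x end, and a level two-pronged fork, 6 mm thick, open to the stand's -x, with a slot 14 mm wide for the lifter's rod. Origin: underside of the base below the place of the rod. The lifter hangs upright, collar on the prongs, its origin 27 mm above this one, nose to the stand's -x
- stand_fork (a point): where the rod's axis hangs in the fork: top face of the prongs, 121 mm above the stand's origin, midway between them. The slot runs level from 30 mm in front (-x, mouth flared) to 42 mm behind this point
- mortar: bystander: a small porcelain mortar, 66 mm across, 44 mm tall
- pestle: bystander: its porcelain pestle, 94 mm long, lying
- beaker: bystander: a small glass beaker, 50 mm across, 72 mm tall
- petri_dish: bystander: a petri dish, 68 mm across, 16 mm tall
- timer: bystander: a square bench timer, 62 mm, 18 mm tall
- tweezers: bystander: steel tweezers, 122 mm long, lying
Things that resemble listed ones, but are neither listed nor needed, are in the scene too. Of the things like the lifter_stand, leave any that is yellow; of the rest the larger one is meant.

How it is judged:
On the way, in this order (a step that is already met when the one before it is completed fails the run):
1. the lid hangs level on the lifter, clear of the firebrick (contact force between lid and lifter above 1.5 N and z of lid in the frame of firebrick above 0.047 m and angle between lid's own z axis and vertical below 0.14 rad), for 0.5 s.
2. the lid sits home in the furnace mouth (z of lid in the frame of furnace between 0.0715 and 0.0785 m and horizontal distance between lid and furnace below 0.014 m and angle between lid's own z axis and vertical below 0.04 rad), for 0.3 s.
At the end, for the whole second after the job is handed in: The lid is home: plug in the mouth, flange flat on the slab (origin 71.5 to 78.5 mm above the furnace's, within 14 mm of its axis, tilted under 0.04 rad). The lifter hangs upright by its collar in the fork (within 8 mm sideways, 5 mm in height, 0.12 rad), released. All at rest (all of step 2 and x of lifter in the frame of lifter_stand between -0.017 and 0.036 m and y of lifter in the frame of lifter_stand between -0.008 and 0.008 m and z of lifter in the frame of lifter_stand between 0.022 and 0.032 m and angle between lifter's own z axis and vertical below 0.12 rad and linear speed of each of lid, lifter below 0.02 m/s); the robot touches nothing.
It fails at once if the gripper or arm touches the hot lid (contact force between lid and the fingers above 0.5 N or contact force between lid and the arm above 0.5 N).
It fails at once if the lid loses its balance (tilts more than 0.3 rad) (angle between lid's own z axis and vertical above 0.3 rad).
It fails at once if the lifter presses or jerks the lid with more than 12 N (contact force between lid and lifter above 12 N).
It fails at once if the lid is dropped or forced on the furnace (more than 15 N), or the lifter strikes the furnace (more than 15 N) (contact force between any of lid, lifter and furnace above 15 N).
It fails at once if a bystander is pushed more than 20 mm (distance of any of mortar, pestle, beaker, petri_dish, timer, tweezers from where it was at the start of the episode above 0.02 m).
It also fails if it takes over 72 s, if anything falls off the work surface, if the arm or the gripper's body presses on something with over 40 N, if the wrist force passes 120 N, or if a joint passes its speed limit or range.

### The arm

A 6-joint arm with a two-finger parallel gripper is mounted at the origin on a cart in front of the work surface, level with it; the furniture and walls round the work are solid. World frame = base frame: x ahead of the robot, y to its left, z up, the work surface at z = 0. Lengths are in m, angles in rad, forces in N, time in s.
With the tool pointing down it reaches from about 0.225 to 0.875 m from the base axis. Payload 3.4 kg.
Tool frame: the origin (TCP) lies at the very end of the fingers, on their centre line; the grasp point (between the pads) lies behind it (manip.grasp_offset is the z of the grasp point in the tool frame, in m); z points along the fingers, y is the line along which they close (so a half turn about z gives the same grasp; the last joint's range is limited). The gripper opens to 85 mm and grips with 20 to 120 N. Pads are 22 mm wide; open, the fingers measure 114 mm over their backs; the gripper's body (76 mm by 85 mm) begins 54 mm behind the grasp point. The pads swing forward as they close: fully open they stand 13 mm farther back than shut.
Start: joints at [1.036, 0.276, 1.505, -0, 1.361, -0.121], TCP at [0.231, 0.526, 0.231] pointing down, gripper open.
Joint ranges: [-2.89, 2.89], [-0.75, 2.08], [0.22, 2.7], [-1.18, 4.32], [0.11, 2.71], [-2.7, 2.7]. Speed limits (rad/s): [2.57, 2.57, 3.14, 3.14, 3.14, 3.14].

### API

Orientations are given as a unit quaternion [w, x, y, z].
In Python, from rig import manip gives the robot as it stands.
- The arm moves only by the shell command python3 -m pendant 'ROWS' [FORCE]. ROWS is JSON, a list of rows, each an object of numbers: "dx", "dy", "dz": the shift along the tool's x, y, z in m; "rx", "ry", "rz": the turn, a rotation vector about the tool's x, y, z in degrees; "hand": the finger opening in m, from 0 to 0.0854. In form: [{"dx": .., "dy": .., "dz": .., "rx": .., "ry": .., "rz": .., "hand": ..}, ...]. A call has 1 to 12 rows; each row shifts and turns the commanded pose from where the row before left it, along the tool's axes as they then stand; what a row does not reach is not made up. A row lasts 1/12 s, in which the tool goes at most 41.7 mm and 7.16 degrees, less where a joint would pass 70% of its speed; a pose out of reach is approached as far as the arm can. A call is refused whole if a number of a shift passes 0.0417 or a number of a turn 7.16, either way. A call with a gripper value outside its range is refused whole. The fingers move at their own pace and stop on an object; FORCE is the grip in N (left out, the last holds). Time passes only in rows, so rows that do not move let the fingers close. It gives the time, the measured TCP pose, the force, the opening and the grip force at its end, in the units of the state.
- manip.get_state(): the state, without advancing time (a new reading comes with each control period).
- manip.get_image(name): name is "scene" or "side" or "wrist"; returns a dict with "frame" (420x560x3 uint8, red, green, blue), "fx", "fy", "cx", "cy" (pixels), "position" and "attitude" of the camera in the world; the wrist camera has in their place "mount" (4x4, takes a point from camera to tool coordinates, whose origin is the TCP and whose axes are the flange's). Camera axes: x right, y up, looking along -z (the intrinsics and any distortion apply to the point x, -y, -z); pixel columns grow to the right and rows downward; lengths in m; the calibration is good to about 2 mm. A picture is of the moment at which its call begins: read the wrist's pose just before it. There is no depth.
- manip.sign_off(): hands the job in; it is judged then, once.
The state is a dict: "clock": time; "qpos": joint angles; "qd": joint speeds; "effort": joint torques, N m; "position": TCP position; "ee_rot": TCP orientation; "contact_force": force on the tool from outside, world axes, zero at the start; "moment": the same for the moment, N m; "width": finger opening in m; "gripper_force": force on a finger pad.
Only numpy, scipy, OpenCV 4.12 (cv2) and the standard library are available. Lean on these libraries where they do the work, as an engineer would, in place of code of your own. Each camera call takes 0.05 s, during which the arm holds its last target. There are 200 camera calls.

## Working session

There is one attempt and no reset: what is moved stays moved. The work goes in short steps, Python scripts to look and compute and a shell command to move; the robot and the scene stay as the last step left them, time stands still between calls to the robot, and variables do not carry over. Pictures are saved under pics/ and viewed, at most 10 in all, crops included, and the job is handed in when it is done.

```bash
ls; mkdir -p pics; python3 - <<'E'
from rig import manip
import cv2,numpy as np
s=manip.get_state();print(s['clock'],s['position'],s['ee_rot'],manip.grasp_offset)
import pickle
d={}
for n in ['scene','side','wrist']:
    im=manip.get_image(n);d[n]=im
    print(n,{k:(np.round(v,4).tolist() if not isinstance(v,(str,)) else v) for k,v in im.items() if k!='frame'})
    cv2.imwrite(f'pics/{n}0.png',im['frame'][:,:,::-1])
pickle.dump((s,d),open('d0.pkl','wb'))
E
```

```text
pics
0.0 [0.23093652 0.52602519 0.23042213] [-2.95946228e-04  2.05423158e-01  9.78672819e-01 -8.67256980e-04] -0.0187
scene {'fx': 426.4315, 'fy': 426.4315, 'cx': 279.6442, 'cy': 204.1093, 'position': [-0.1197, -0.5675, 0.9843], 'attitude': [0.8572, 0.3284, -0.1478, -0.3682]}
side {'fx': 511.0535, 'fy': 511.0535, 'cx': 271.245, 'cy': 208.2153, 'position': [0.3195, 1.0895, 0.6109], 'attitude': [-0.0557, -0.0387, 0.5539, 0.8298]}
wrist {'fx': 370.8923, 'fy': 370.8923, 'cx': 278.0812, 'cy': 209.5055, 'mount': [[0.0012, 0.9572, 0.2894, 0.0734], [1.0, -0.0013, 0.0003, -0.0006], [0.0006, 0.2894, -0.9572, -0.143], [0.0, 0.0, 0.0, 1.0]]}
```

View pics/scene0.png

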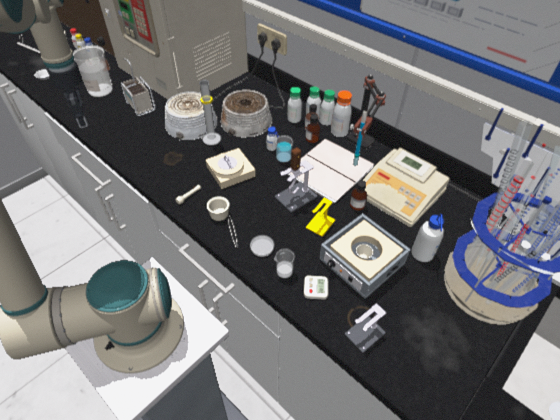

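View pics/side0.png

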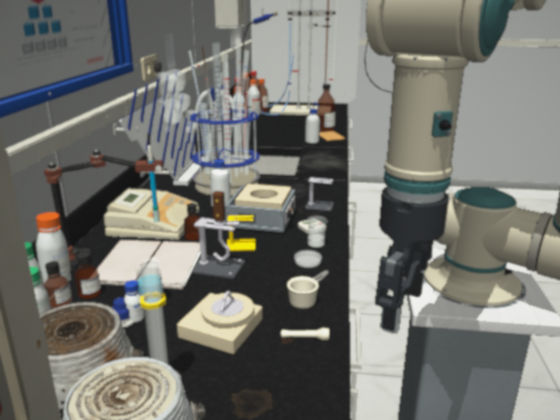

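The scene picture shows the lid on its firebrick at (232,165), the furnace at (366,252), and three stand-like things: dark (296,190), yellow (321,216) and dark (367,328). In the side view these are at (215,245), (242,235) and (318,193). I'll make one close crop of the candidates.

```bash
python3 - <<'E'
import pickle,cv2,numpy as np
s,d=pickle.load(open('d0.pkl','rb'))
S=d['scene']['frame'][:,:,::-1];T=d['side']['frame'][:,:,::-1]
def c(I,x,y,w,h):return cv2.resize(I[y:y+h,x:x+w],(400,300),interpolation=cv2.INTER_CUBIC)
o=np.vstack([np.hstack([c(S,260,155,100,75),c(S,320,285,100,75)]),np.hstack([c(T,170,200,112,84),c(T,170,280,112,84)])])
cv2.imwrite('pics/crop1.png',o)
E
```

```text
(no output)
```

View pics/crop1.png

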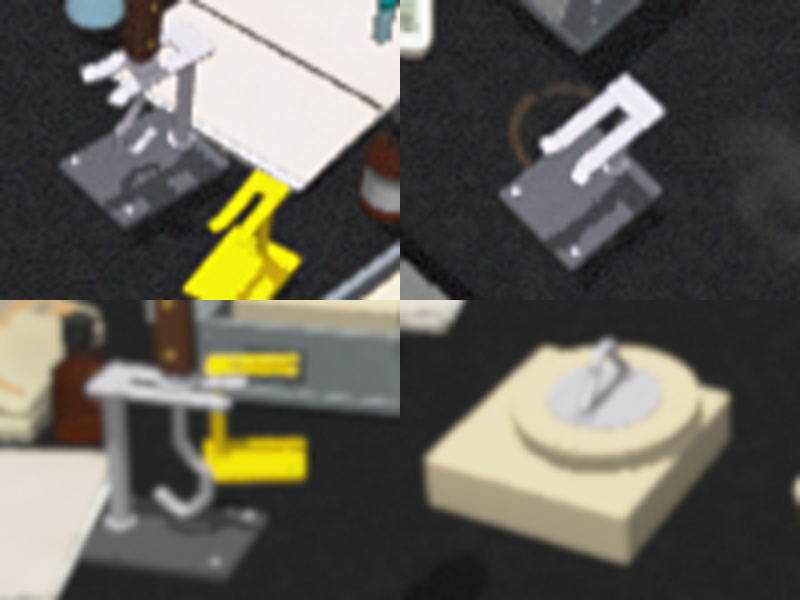

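```bash
cat > h.py <<'E'
import numpy as np,cv2,pickle
from scipy.spatial.transform import Rotation as R
from rig import manip
def rot(q): return R.from_quat([q[1],q[2],q[3],q[0]]).as_matrix()
def grab(n):
    s=manip.get_state(); im=manip.get_image(n)
    if n=='wrist':
        A=np.eye(4);A[:3,:3]=rot(s['ee_rot']);A[:3,3]=s['position'];T=A@np.array(im['mount'])
        im['C'],im['M']=T[:3,3],T[:3,:3]
    else: prep(im)
    return im
def prep(im):
    im['C'],im['M']=np.array(im['position']),rot(im['attitude']);return im
def ray(im,u,v):
    d=im['M']@np.array([(u-im['cx'])/im['fx'],-(v-im['cy'])/im['fy'],-1]);return im['C'],d/np.linalg.norm(d)
def onz(im,u,v,z):
    c,d=ray(im,u,v);return c+d*(z-c[2])/d[2]
def proj(im,p):
    q=im['M'].T@(np.asarray(p)-im['C']);return np.array([im['cx']-im['fx']*q[0]/q[2],im['cy']+im['fy']*q[1]/q[2]])
def tri(*obs):
    A=np.zeros((3,3));b=np.zeros(3)
    for im,u,v in obs:
        c,d=ray(im,u,v);P=np.eye(3)-np.outer(d,d);A+=P;b+=P@c
    p=np.linalg.solve(A,b)
    return p,[np.linalg.norm((np.eye(3)-np.outer(d,d))@(p-c)) for c,d in (ray(*o) for o in obs)]
E
python3 - <<'E'
from h import *
np.set_printoptions(precision=4,suppress=True)
s,d=pickle.load(open('d0.pkl','rb'));S=prep(d['scene']);T=prep(d['side'])
f=lambda x,y:(260+x/4,155+y/4); g=lambda x,y:(320+(x-400)/4,285+y/4)
print('A base',[onz(S,*f(*p),.006)[:2] for p in [(60,165),(128,230),(232,162)]])
print('A screws',[onz(S,*f(*p),.006)[:2] for p in [(75,160),(128,210)]])
print('B base',[onz(S,*g(*p),.006)[:2] for p in [(500,195),(573,270),(662,190)]])
print('B fork tips',[onz(S,*g(*p),.12)[:2] for p in [(547,145),(582,178),(627,75),(663,108)]])
print('A tips',[onz(S,*f(*p),.121)[:2] for p in [(87,75),(118,97),(180,30),(212,55)]])
t=lambda x,y:(170+x*.28,200+(y-300)*.28)
print('A tips side',[onz(T,*t(*p),.121)[:2] for p in [(240,382),(228,405),(110,365),(90,388)]])
print('A base side',[onz(T,*t(*p),.006)[:2] for p in [(267,517),(230,578)]])
print('lid',onz(S,232,163,.049), 'furn',onz(S,366,250,.085))
for p in [(308,0),(400,0)]: pass
E
```

```text
A base [array([0.5486, 0.0659]), array([ 0.5353, -0.0183]), array([ 0.6451, -0.0298])]
A screws [array([0.5607, 0.0611]), array([ 0.5505, -0.0046])]
B base [array([ 0.3344, -0.3739]), array([ 0.3267, -0.4338]), array([ 0.4052, -0.4437])]
B fork tips [array([ 0.3225, -0.3975]), array([ 0.3199, -0.4228]), array([ 0.3886, -0.4048]), array([ 0.3854, -0.4312])]
A tips [array([0.549 , 0.0396]), array([0.5478, 0.0078]), array([0.6331, 0.0226]), array([ 0.6288, -0.0124])]
A tips side [array([0.5473, 0.02  ]), array([0.5478, 0.0561]), array([0.639, 0.004]), array([0.6421, 0.042 ])]
A base side [array([ 0.5374, -0.0093]), array([0.5461, 0.0756])]
lid [0.5297 0.2406 0.049 ] furn [ 0.5198 -0.2885  0.085 ]
```

The dark stand at scene (296,190) has a base about 110 mm across. The other dark one is about 78 mm, so the first is the one meant, and the brown-handled lifter hangs in it. Next I move to a wrist view over the lid and stand.

```bash
python3 -m pendant '[{"dx":-0.02,"dy":-0.012,"dz":-0.01},{"dx":-0.035,"dy":-0.022,"dz":-0.01},{"dx":-0.035,"dy":-0.022,"dz":-0.01},{"dx":-0.035,"dy":-0.022,"dz":-0.01},{"dx":-0.035,"dy":-0.022,"dz":-0.01},{"dx":-0.035,"dy":-0.022,"dz":-0.01},{"dx":-0.035,"dy":-0.022,"dz":-0.01},{"dx":-0.035,"dy":-0.022,"dz":-0.01},{"dx":-0.035,"dy":-0.022,"dz":-0.01},{"dx":-0.035,"dy":-0.022,"dz":-0.01},{"dx":-0.035,"dy":-0.022},{"dx":-0.025,"dy":-0.015}]' && python3 -m pendant '[{"rz":-5.4},{"rz":-5.4},{"rz":-5.2},{},{}]'
python3 - <<'E'
from h import *
s=manip.get_state();print(s['clock'],s['position'],s['ee_rot'],s['contact_force'],s['qpos'])
im=grab('wrist');pickle.dump(im,open('w1.pkl','wb'));cv2.imwrite('pics/w1.png',im['frame'][:,:,::-1])
E
```

```text
0.15 [0.23100909 0.52612278 0.23061732] [-2.42796191e-04  2.05430557e-01  9.78671428e-01 -6.80932557e-04] [-0.09861203 -0.43720412 -0.20252333] [ 1.03597413e+00  2.76483640e-01  1.50584677e+00  2.15715984e-05
  1.36070794e+00 -1.21019343e-01]invalid input
```

View pics/w1.png

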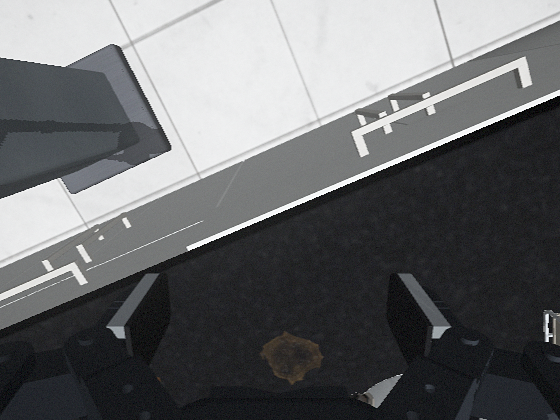

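```bash
python3 -m pendant '[{"dx":-0.02,"dy":-0.012,"dz":-0.01,"rx":0,"ry":0,"rz":0,"hand":0.085}]'; python3 -m pendant '[{"dx":-0.02,"dy":-0.012,"dz":-0.01}]'; python3 -m pendant '[{"dx":-0.02,"dy":-0.012,"dz":-0.01}]' 60;  python3 -m pendant --help | head -20
```

```text
clock: 0.28
position: [0.2426, 0.5087, 0.2391]
ee_rot: [-0.002, 0.204, 0.979, -0.001]
contact_force: [0.5, -0.5, -0.0]
width: 0.0849
gripper_force: 0.0invalid input
invalid input
invalid input: not JSON, or not a number
```

```bash
python3 -m pendant '[{"dx":-0.035,"dy":-0.022,"dz":-0.01,"rx":0,"ry":0,"rz":0,"hand":0.085},{"dx":-0.035,"dy":-0.022,"dz":-0.01,"rx":0,"ry":0,"rz":0,"hand":0.085},{"dx":-0.035,"dy":-0.022,"dz":-0.01,"rx":0,"ry":0,"rz":0,"hand":0.085},{"dx":-0.035,"dy":-0.022,"dz":-0.01,"rx":0,"ry":0,"rz":0,"hand":0.085},{"dx":-0.035,"dy":-0.022,"dz":-0.01,"rx":0,"ry":0,"rz":0,"hand":0.085},{"dx":-0.035,"dy":-0.022,"dz":-0.01,"rx":0,"ry":0,"rz":0,"hand":0.085},{"dx":-0.035,"dy":-0.022,"dz":-0.01,"rx":0,"ry":0,"rz":0,"hand":0.085},{"dx":-0.035,"dy":-0.022,"dz":-0.01,"rx":0,"ry":0,"rz":0,"hand":0.085},{"dx":-0.035,"dy":-0.022,"dz":-0.01,"rx":0,"ry":0,"rz":0,"hand":0.085},{"dx":-0.035,"dy":-0.022,"dz":0,"rx":0,"ry":0,"rz":0,"hand":0.085},{"dx":-0.025,"dy":-0.015,"dz":0,"rx":0,"ry":0,"rz":0,"hand":0.085}]' && python3 -m pendant '[{"dx":0,"dy":0,"dz":0,"rx":0,"ry":0,"rz":-5.4,"hand":0.085},{"dx":0,"dy":0,"dz":0,"rx":0,"ry":0,"rz":-5.4,"hand":0.085},{"dx":0,"dy":0,"dz":0,"rx":0,"ry":0,"rz":-5.2,"hand":0.085},{"dx":0,"dy":0,"dz":0,"rx":0,"ry":0,"rz":0,"hand":0.085},{"dx":0,"dy":0,"dz":0,"rx":0,"ry":0,"rz":0,"hand":0.085}]'
python3 - <<'E'
from h import *
s=manip.get_state();print(s['clock'],s['position'],s['ee_rot'],s['contact_force'],s['qpos'])
im=grab('wrist');pickle.dump(im,open('w1.pkl','wb'));cv2.imwrite('pics/w1b.png',im['frame'][:,:,::-1])
E
```

```text
clock: 1.2
position: [0.4911, 0.1447, 0.3301]
ee_rot: [0.001, 0.206, 0.978, -0.0]
contact_force: [0.9, 0.2, -0.5]
width: 0.085
gripper_force: 0.0
clock: 1.62
position: [0.4892, 0.1477, 0.3293]
ee_rot: [-0.0, 0.068, 0.998, 0.0]
contact_force: [0.1, 0.0, 0.3]
width: 0.0853
gripper_force: 0.0
1.6167 [0.48920844 0.14768833 0.32929862] [-2.02389273e-04  6.84603007e-02  9.97653821e-01  9.44667657e-06] [0.12559326 0.00513656 0.34758196] [ 1.56884675e-01  1.37449249e-01  1.44847337e+00  1.08893195e-04
  1.55606035e+00 -1.27688549e+00]
```

View pics/w1b.png

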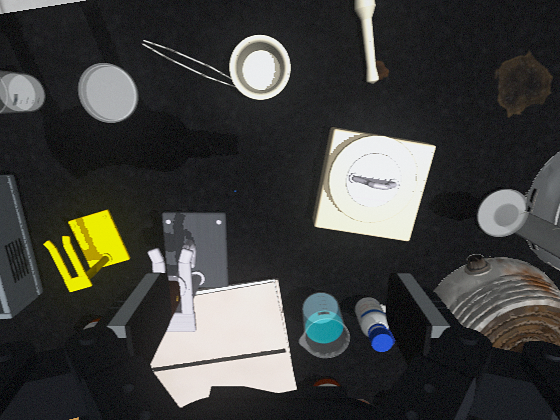

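The wrist view shows the lid at (375,178) with its loop nearly along the image x axis. The stand is at about (195,260), its lifter hidden by the left finger. I'll shift over so the stand sits between the fingers.

```bash
python3 -m pendant '[{"dx":-0.0165,"dy":-0.028,"dz":0,"rx":0,"ry":0,"rz":0,"hand":0.085},{"dx":-0.0165,"dy":-0.028,"dz":0,"rx":0,"ry":0,"rz":0,"hand":0.085},{"dx":-0.0165,"dy":-0.028,"dz":0,"rx":0,"ry":0,"rz":0,"hand":0.085},{"dx":-0.0165,"dy":-0.028,"dz":0,"rx":0,"ry":0,"rz":0,"hand":0.085},{"dx":0,"dy":0,"dz":0,"rx":0,"ry":0,"rz":0,"hand":0.085},{"dx":0,"dy":0,"dz":0,"rx":0,"ry":0,"rz":0,"hand":0.085}]'
python3 - <<'E'
from h import *
im=grab('wrist');pickle.dump(im,open('w2.pkl','wb'));F=im['frame'][:,:,::-1]
W1=pickle.load(open('w1.pkl','rb'))['frame'][:,:,::-1]
a=cv2.resize(F,(560,420));b=cv2.resize(W1[125:245,310:440],(240,222),interpolation=cv2.INTER_CUBIC)
# left: stand crop x3 from new image ; right lid crop
c=cv2.resize(F[130:330,160:360],(400,400),interpolation=cv2.INTER_CUBIC)
d=cv2.resize(W1[140:230,320:420],(400,360),interpolation=cv2.INTER_CUBIC);d=cv2.copyMakeBorder(d,0,40,0,0,0)
cv2.imwrite('pics/w2.png',np.hstack([c,d]))
E
```

```text
clock: 2.17
position: [0.5401, 0.0268, 0.329]
ee_rot: [-0.0, 0.069, 0.998, 0.0]
contact_force: [-0.9, -0.5, -0.1]
width: 0.0852
gripper_force: 0.0
```

View pics/w2.png

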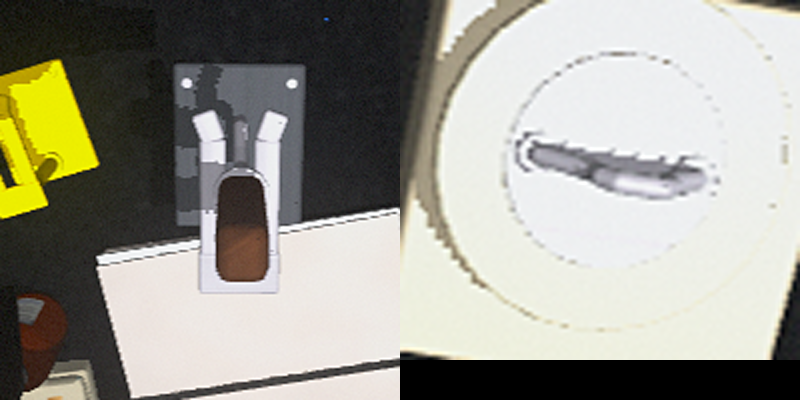

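```bash
python3 - <<'E'
from h import *
np.set_printoptions(precision=4,suppress=True)
w1,w2=[pickle.load(open(f'w{i}.pkl','rb')) for i in(1,2)]
c=lambda x,y:(160+x/2,130+y/2)
print('handle top corners',[onz(w2,*c(*p),.201) for p in [(218,227),(266,225),(216,278),(266,280)]])
print('tips',[onz(w2,*c(*p),.121) for p in [(193,117),(218,109),(266,109),(288,118)]])
print('fork rear',[onz(w2,*c(*p),.121) for p in [(199,292),(278,292)]])
print('slot edges',[onz(w2,*c(*p),.121) for p in [(225,145),(225,170),(255,145),(255,170)]])
print('base front',[onz(w2,*c(*p),.006) for p in [(174,65),(306,65)]])
d=lambda x,y:(320+(x-400)/4,140+y/4)
print('legs',[onz(w1,*d(*p),.049) for p in [(530,152),(703,183)]])
for im in(w1,w2):
    hsv=cv2.cvtColor(im['frame'],cv2.COLOR_RGB2HSV)
    u,v=proj(im,[.53,.24,.049]).astype(int)
    m=np.zeros(hsv.shape[:2],np.uint8);m[max(v-75,0):v+75,max(u-75,0):u+75]=1
    val=hsv[...,2];sat=hsv[...,1]
    print('sat sample',sat[v-20:v+20:8,u-50:u+50:10].tolist())
    disc=((sat<14)&(val>120)&(m>0)).astype(np.uint8)
    n,l,st,ce=cv2.connectedComponentsWithStats(disc)
    for k in np.argsort(-st[1:,4])[:2]+1:
        cn=cv2.findContours((l==k).astype(np.uint8),0,2)[0][0];hull=cv2.convexHull(cn)
        e=cv2.fitEllipse(hull) if len(hull)>4 else None
        print(st[k],e,e and onz(im,*e[0],.049))
E
```

```text
handle top corners [array([0.5747, 0.0141, 0.201 ]), array([0.5764, 0.0328, 0.201 ]), array([0.5963, 0.0101, 0.201 ]), array([0.5999, 0.0299, 0.201 ])]
tips [array([0.5479, 0.0037, 0.121 ]), array([0.5457, 0.0163, 0.121 ]), array([0.5488, 0.0394, 0.121 ]), array([0.5547, 0.0494, 0.121 ])]
fork rear [array([ 0.6412, -0.0076,  0.121 ]), array([0.6468, 0.0333, 0.121 ])]
slot edges [array([0.5641, 0.0171, 0.121 ]), array([0.5768, 0.0153, 0.121 ]), array([0.5661, 0.0317, 0.121 ]), array([0.5789, 0.0301, 0.121 ])]
base front [array([ 0.5394, -0.0137,  0.006 ]), array([0.5508, 0.069 , 0.006 ])]
legs [array([0.5166, 0.2303, 0.049 ]), array([0.5326, 0.2797, 0.049 ])]
sat sample [[25, 13, 42, 2, 3, 2, 5, 2, 3, 2], [13, 48, 4, 4, 3, 5, 2, 3, 4, 2], [13, 39, 9, 9, 2, 3, 15, 16, 14, 1], [36, 58, 17, 11, 3, 3, 3, 2, 3, 4], [42, 26, 58, 12, 10, 3, 2, 4, 9, 7]]
[ 330  136  105   90 6466] ((384.1996765136719, 178.91012573242188), (92.96443939208984, 109.56165313720703), 78.1109390258789) [0.5226 0.2667 0.049 ]
[331 131  28  22 204] ((334.252685546875, 141.48976135253906), (20.93057632446289, 62.37351989746094), 88.07747650146484) [0.4718 0.2132 0.049 ]
sat sample [[26, 53, 13, 4, 3, 4, 2, 4, 3, 4], [50, 55, 2, 1, 4, 17, 6, 4, 3, 3], [59, 51, 2, 5, 2, 3, 3, 19, 15, 2], [47, 57, 3, 3, 4, 3, 3, 2, 4, 9], [54, 3, 3, 2, 3, 2, 3, 1, 3, 8]]
[ 412   73  128  113 8298] ((475.8709716796875, 130.2458038330078), (98.23722076416016, 145.0967254638672), 48.76722717285156) [0.5319 0.2505 0.049 ]
[433  69  31  25 244] ((465.8741149902344, 50.47410583496094), (23.961740493774414, 106.98341369628906), 36.6054573059082) [0.4469 0.2387 0.049 ]
```

Stand axis measures about -8°, so the tool is already aligned. The handle is at (0.587, 0.0215) with its top at 0.201. Descending and gripping.

```bash
python3 -m pendant '[{"dx":-0.0237,"dy":0.0006,"dz":0,"rx":0,"ry":0,"rz":0,"hand":0.085},{"dx":-0.0236,"dy":0.0006,"dz":0,"rx":0,"ry":0,"rz":0,"hand":0.085},{"dx":0,"dy":0,"dz":0.03,"rx":0,"ry":0,"rz":0,"hand":0.085},{"dx":0,"dy":0,"dz":0.03,"rx":0,"ry":0,"rz":0,"hand":0.085},{"dx":0,"dy":0,"dz":0.03,"rx":0,"ry":0,"rz":0,"hand":0.085},{"dx":0,"dy":0,"dz":0.03,"rx":0,"ry":0,"rz":0,"hand":0.085},{"dx":0,"dy":0,"dz":0.03,"rx":0,"ry":0,"rz":0,"hand":0.085},{"dx":0,"dy":0,"dz":0.02,"rx":0,"ry":0,"rz":0,"hand":0.085},{"dx":0,"dy":0,"dz":0.011,"rx":0,"ry":0,"rz":0,"hand":0.085},{"dx":0,"dy":0,"dz":0,"rx":0,"ry":0,"rz":0,"hand":0.085},{"dx":0,"dy":0,"dz":0,"rx":0,"ry":0,"rz":0,"hand":0.05},{"dx":0,"dy":0,"dz":0,"rx":0,"ry":0,"rz":0,"hand":0.035}]' 80
python3 -m pendant '[{"dx":0,"dy":0,"dz":0,"rx":0,"ry":0,"rz":0,"hand":0.026},{"dx":0,"dy":0,"dz":0,"rx":0,"ry":0,"rz":0,"hand":0.018},{"dx":0,"dy":0,"dz":0,"rx":0,"ry":0,"rz":0,"hand":0.01},{"dx":0,"dy":0,"dz":0,"rx":0,"ry":0,"rz":0,"hand":0.0},{"dx":0,"dy":0,"dz":0,"rx":0,"ry":0,"rz":0,"hand":0.0},{"dx":0,"dy":0,"dz":0,"rx":0,"ry":0,"rz":0,"hand":0.0}]' 80
```

```text
clock: 3.22
position: [0.588, 0.0233, 0.1503]
ee_rot: [0.002, 0.067, 0.998, 0.0]
contact_force: [0.6, -0.9, -0.1]
width: 0.0634
gripper_force: 0.0
clock: 3.72
position: [0.5874, 0.0226, 0.1496]
ee_rot: [0.001, 0.067, 0.998, -0.0]
contact_force: [-0.5, -0.8, 5.6]
width: 0.0213
gripper_force: 78.6
```

```bash
python3 -m pendant '[{"dx":0,"dy":0,"dz":-0.005,"rx":0,"ry":0,"rz":0,"hand":0.0},{"dx":0,"dy":0,"dz":-0.005,"rx":0,"ry":0,"rz":0,"hand":0.0},{"dx":0.01,"dy":0,"dz":0,"rx":0,"ry":0,"rz":0,"hand":0.0},{"dx":0.02,"dy":0,"dz":0,"rx":0,"ry":0,"rz":0,"hand":0.0},{"dx":0.02,"dy":0,"dz":0,"rx":0,"ry":0,"rz":0,"hand":0.0},{"dx":0.02,"dy":0,"dz":0,"rx":0,"ry":0,"rz":0,"hand":0.0},{"dx":0.02,"dy":0,"dz":-0.0,"rx":0,"ry":0,"rz":0,"hand":0.0},{"dx":0,"dy":0,"dz":-0.02,"rx":0,"ry":0,"rz":0,"hand":0.0},{"dx":0,"dy":0,"dz":-0.03,"rx":0,"ry":0,"rz":0,"hand":0.0},{"dx":0,"dy":0,"dz":-0.03,"rx":0,"ry":0,"rz":0,"hand":0.0},{"dx":0,"dy":0,"dz":-0.02,"rx":0,"ry":0,"rz":0,"hand":0.0},{"dx":0,"dy":0,"dz":0,"rx":0,"ry":0,"rz":0,"hand":0.0}]' 80
python3 - <<'E'
from h import *
P={}
for n in('side','scene'): P[n]=grab(n)
s=manip.get_state();pickle.dump((s,P),open('p3.pkl','wb'));print(s['position'],s['contact_force'],s['ee_rot'])
p=np.array(s['position'])-[0,0,.1226]
o=[]
for n in P:
    u,v=proj(P[n],p).astype(int);print(n,u,v);F=P[n]['frame'][:,:,::-1]
    u=np.clip(u,40,519);v=np.clip(v,50,379)
    o.append(cv2.resize(F[v-50:v+40,u-40:u+40],(400,450),interpolation=cv2.INTER_CUBIC))
cv2.imwrite('pics/hook.png',np.hstack(o))
E
```

```text
clock: 4.72
position: [0.4992, 0.0349, 0.2628]
ee_rot: [0.004, 0.067, 0.998, 0.0]
contact_force: [1.4, -0.3, -0.4]
width: 0.0213
gripper_force: 78.2
[0.4968305  0.03498259 0.25843069] [-0.50867276  0.42938371 -2.38926589] [1.65727248e-04 6.71914332e-02 9.97740086e-01 6.40839536e-05]
side 257 220
scene 270 179
```

View pics/hook.png

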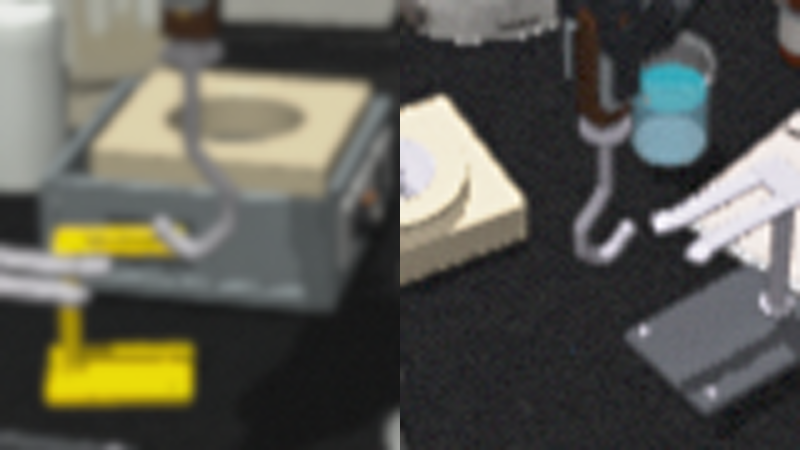

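Confirmed: the nose points away from the robot (+x), and the hook is where predicted to within 2 mm. Next, a wrist view of the lid for an accurate loop pose.

```bash
python3 -m pendant '[{"dx":0.019,"dy":0.025,"dz":-0.008,"rx":0,"ry":0,"rz":0,"hand":0.0},{"dx":0.019,"dy":0.025,"dz":-0.008,"rx":0,"ry":0,"rz":0,"hand":0.0},{"dx":0.019,"dy":0.025,"dz":-0.008,"rx":0,"ry":0,"rz":0,"hand":0.0},{"dx":0.019,"dy":0.025,"dz":-0.008,"rx":0,"ry":0,"rz":0,"hand":0.0},{"dx":0.019,"dy":0.025,"dz":-0.008,"rx":0,"ry":0,"rz":0,"hand":0.0},{"dx":0,"dy":0,"dz":0,"rx":0,"ry":0,"rz":5,"hand":0.0},{"dx":0,"dy":0,"dz":0,"rx":0,"ry":0,"rz":5,"hand":0.0},{"dx":0,"dy":0,"dz":0,"rx":0,"ry":0,"rz":0,"hand":0.0},{"dx":0,"dy":0,"dz":0,"rx":0,"ry":0,"rz":0,"hand":0.0}]' 80
python3 - <<'E'
from h import *
s=manip.get_state();im=grab('wrist');pickle.dump((s,im),open('w4.pkl','wb'))
print(s['position'],s['ee_rot'],proj(im,[.5246,.255,.049]))
w1=pickle.load(open('w1.pkl','rb'))
o=[]
for i in(w1,im):
    u,v=proj(i,[.5246,.255,.06]).astype(int);print(u-35,v-40)
    F=i['frame'][v-40:v+40,u-35:u+35,::-1].astype(float)
    F=np.clip((F-90)*1.2,0,255) if 0 else 255*(F/255)**2.5
    o.append(cv2.resize(F.astype(np.uint8),(350,400),interpolation=cv2.INTER_CUBIC))
cv2.imwrite('pics/lid.png',np.hstack(o))
E
```

```text
clock: 5.57
position: [0.419, 0.1713, 0.2966]
ee_rot: [-0.002, 0.153, 0.988, -0.001]
contact_force: [-0.7, 0.6, -2.0]
width: 0.0213
gripper_force: 78.9
[0.41898392 0.17131878 0.2966447 ] [-1.75911525e-03  1.52698643e-01  9.88271000e-01 -6.77820590e-04] [378.53363001 236.6936895 ]
341 143
346 200
```

View pics/lid.png

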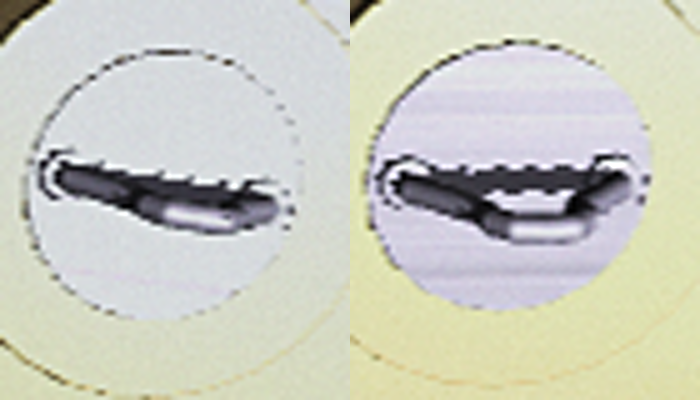

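```bash
python3 - <<'E'
from h import *
np.set_printoptions(precision=4,suppress=True)
w1=pickle.load(open('w1.pkl','rb'));s,w4=pickle.load(open('w4.pkl','rb'));s3,P=pickle.load(open('p3.pkl','rb'))
a=lambda x,y:(341+x/5,143+y/5); b=lambda x,y:(346+(x-350)/5,200+y/5)
print('disc',onz(w1,*a(163,185),.049),onz(w4,*b(510,176),.049),tri((w1,*a(163,185)),(w4,*b(510,176))))
print('crown',onz(w1,*a(198,215),.080),onz(w4,*b(550,230),.080),tri((w1,*a(198,215)),(w4,*b(550,230))))
L=[onz(w4,*b(*p),.052) for p in [(402,180),(618,178)]];d=L[1]-L[0];print('legs',L,np.linalg.norm(d),np.degrees(np.arctan2(-d[0],d[1])),(L[0]+L[1])/2)
L=[onz(w1,*a(*p),.052) for p in [(62,176),(265,207)]];d=L[1]-L[0];print('legs',L,np.linalg.norm(d),np.degrees(np.arctan2(-d[0],d[1])),(L[0]+L[1])/2)
L=[onz(w4,*b(*p),.08) for p in [(512,228),(588,230)]];d=L[1]-L[0];print('crown dir',np.degrees(np.arctan2(-d[0],d[1])))
# hook bottom
t,_=tri((P['side'],254.6,221.4),(P['scene'],270,181.2));print('hook bottom',t,_,'tcp',s3['position'],t-s3['position'])
X=rot(s['ee_rot'])[:,0];print('tool x yaw',np.degrees(np.arctan2(X[1],X[0])))
E
```

```text
disc [0.5223 0.2544 0.049 ] [0.5227 0.2548 0.049 ] (array([0.5221, 0.2544, 0.05  ]), [np.float64(0.00024391778715021056), np.float64(0.00024391778715023948)])
crown [0.5222 0.2544 0.08  ] [0.5231 0.2552 0.08  ] (array([0.5217, 0.2542, 0.0826]), [np.float64(0.00048291137720182895), np.float64(0.00048291137720183475)])
legs [array([0.5151, 0.2312, 0.052 ]), array([0.529 , 0.2772, 0.052 ])] 0.04806926261790674 -16.87585555449024 [0.522  0.2542 0.052 ]
legs [array([0.5162, 0.2308, 0.052 ]), array([0.5299, 0.2769, 0.052 ])] 0.048067247019729 -16.536927425748456 [0.5231 0.2538 0.052 ]
crown dir -19.055799103078233
hook bottom [0.4998 0.036  0.1323] [np.float64(0.004026929467883807), np.float64(0.004026929467883939)] tcp [0.4968 0.035  0.2584] [ 0.003   0.001  -0.1262]
tool x yaw 162.4330938493098
```

```bash
python3 -m pendant '[{"dx":-0.0027,"dy":0.022,"dz":0,"rx":0,"ry":0,"rz":0,"hand":0.0},{"dx":-0.0027,"dy":0.022,"dz":0,"rx":0,"ry":0,"rz":0,"hand":0.0},{"dx":-0.0027,"dy":0.022,"dz":0,"rx":0,"ry":0,"rz":0,"hand":0.0},{"dx":-0.0027,"dy":0.022,"dz":0,"rx":0,"ry":0,"rz":0,"hand":0.0},{"dx":-0.0027,"dy":0.022,"dz":0,"rx":0,"ry":0,"rz":0,"hand":0.0},{"dx":0,"dy":0,"dz":0.025,"rx":0,"ry":0,"rz":0,"hand":0.0},{"dx":0,"dy":0,"dz":0.025,"rx":0,"ry":0,"rz":0,"hand":0.0},{"dx":0,"dy":0,"dz":0.025,"rx":0,"ry":0,"rz":0,"hand":0.0},{"dx":0,"dy":0,"dz":0.025,"rx":0,"ry":0,"rz":0,"hand":0.0},{"dx":0,"dy":0,"dz":0,"rx":0,"ry":0,"rz":0,"hand":0.0},{"dx":0,"dy":0,"dz":0,"rx":0,"ry":0,"rz":0,"hand":0.0}]' 80
python3 - <<'E'
from h import *
np.set_printoptions(precision=4,suppress=True)
s=manip.get_state();P={n:grab(n) for n in('side','scene')};pickle.dump((s,P),open('p5.pkl','wb'))
M=rot(s['ee_rot']);p=np.array(s['position']);print(p,M.T@(np.array([.5225,.2545,.1795])-p),np.degrees(np.arctan2(M[1,0],M[0,0])),M[2])
o=[]
for n in P:
    q=proj(P[n],p-[0,0,.122]);u,v=q.astype(int);print(n,q,(u-45,v-55));o.append(cv2.resize(P[n]['frame'][v-55:v+35,u-45:u+45,::-1],(400,400),interpolation=cv2.INTER_CUBIC))
cv2.imwrite('pics/pre.png',np.hstack(o))
E
```

```text
clock: 6.53
position: [0.4656, 0.2713, 0.1969]
ee_rot: [-0.002, 0.154, 0.988, -0.001]
contact_force: [-0.5, -0.1, -1.4]
width: 0.0212
gripper_force: 79.0
[0.4656 0.2713 0.1969] [-0.0593  0.0014  0.0172] 162.2955066156339 [ 0.0035 -0.0029 -1.    ]
side [254.0929 301.0431] (np.int64(209), np.int64(246))
scene [209.7835 162.2134] (np.int64(164), np.int64(107))
```

View pics/pre.png

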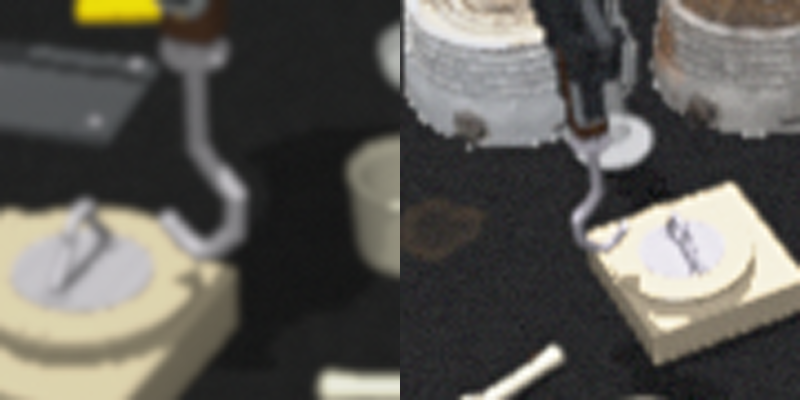

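```bash
python3 -m pendant '[{"dx":0,"dy":0.0014,"dz":0.0085,"rx":0,"ry":0,"rz":0,"hand":0.0},{"dx":0,"dy":0,"dz":0.0085,"rx":0,"ry":0,"rz":0,"hand":0.0},{"dx":0,"dy":0,"dz":0,"rx":0,"ry":0,"rz":0,"hand":0.0},{"dx":0,"dy":0,"dz":0,"rx":0,"ry":0,"rz":0,"hand":0.0}]' 80
python3 -m pendant '[{"dx":-0.008,"dy":0,"dz":0,"rx":0,"ry":0,"rz":0,"hand":0.0},{"dx":-0.008,"dy":0,"dz":0,"rx":0,"ry":0,"rz":0,"hand":0.0},{"dx":-0.008,"dy":0,"dz":0,"rx":0,"ry":0,"rz":0,"hand":0.0},{"dx":-0.006,"dy":0,"dz":0,"rx":0,"ry":0,"rz":0,"hand":0.0},{"dx":0,"dy":0,"dz":0,"rx":0,"ry":0,"rz":0,"hand":0.0},{"dx":0,"dy":0,"dz":0,"rx":0,"ry":0,"rz":0,"hand":0.0}]' 80
python3 - <<'E'
from h import *
np.set_printoptions(precision=4,suppress=True)
s=manip.get_state()
M=rot(s['ee_rot']);p=np.array(s['position']);print(p,M.T@(np.array([.5225,.2545,.1795])-p),s['contact_force'])
E
```

```text
clock: 6.97
position: [0.4665, 0.2733, 0.1812]
ee_rot: [-0.0, 0.154, 0.988, -0.0]
contact_force: [-0.4, 0.4, -1.6]
width: 0.0211
gripper_force: 79.1
clock: 7.47
position: [0.496, 0.2641, 0.1814]
ee_rot: [-0.0, 0.154, 0.988, 0.0]
contact_force: [0.4, 0.0, -2.2]
width: 0.0213
gripper_force: 79.1
[0.496  0.2641 0.1814] [-0.0281 -0.0011  0.0018] [ 0.3912  0.0325 -2.1823]
```

```bash
python3 -m pendant '[{"dx":-0.004,"dy":-0.0003,"dz":0.001,"rx":0,"ry":0,"rz":0,"hand":0.0},{"dx":-0.004,"dy":0,"dz":0,"rx":0,"ry":0,"rz":0,"hand":0.0},{"dx":-0.004,"dy":0,"dz":0,"rx":0,"ry":0,"rz":0,"hand":0.0},{"dx":0,"dy":0,"dz":0,"rx":0,"ry":0,"rz":0,"hand":0.0}]' 80
python3 -m pendant '[{"dx":-0.004,"dy":0,"dz":0,"rx":0,"ry":0,"rz":0,"hand":0.0},{"dx":-0.004,"dy":0,"dz":0,"rx":0,"ry":0,"rz":0,"hand":0.0},{"dx":-0.004,"dy":0,"dz":0,"rx":0,"ry":0,"rz":0,"hand":0.0},{"dx":0,"dy":0,"dz":0,"rx":0,"ry":0,"rz":0,"hand":0.0}]' 80
python3 -m pendant '[{"dx":-0.003,"dy":0,"dz":0,"rx":0,"ry":0,"rz":0,"hand":0.0},{"dx":0,"dy":0,"dz":0,"rx":0,"ry":0,"rz":0,"hand":0.0}]' 80
python3 - <<'E'
from h import *
np.set_printoptions(precision=4,suppress=True)
s=manip.get_state()
M=rot(s['ee_rot']);p=np.array(s['position']);print(p,M.T@(np.array([.5225,.2545,.1795])-p),s['contact_force'])
F={n:grab(n) for n in('side','scene')};pickle.dump((s,F),open('p6.pkl','wb'))
E
```

```text
clock: 7.8
position: [0.5078, 0.2603, 0.1805]
ee_rot: [0.0, 0.154, 0.988, 0.0]
contact_force: [-0.3, 0.0, -1.3]
width: 0.0208
gripper_force: 79.1
clock: 8.13
position: [0.5193, 0.2566, 0.1805]
ee_rot: [0.0, 0.154, 0.988, 0.0]
contact_force: [0.1, -0.5, -0.4]
width: 0.0208
gripper_force: 79.1
clock: 8.3
position: [0.5216, 0.2557, 0.1805]
ee_rot: [0.0, 0.154, 0.988, 0.0]
contact_force: [-0.5, 0.6, -1.9]
width: 0.021
gripper_force: 79.1
[0.5216 0.2557 0.1805] [-0.0012 -0.0009  0.001 ] [-0.4518  0.5788 -1.8916]
```

```bash
python3 -m pendant '[{"dx":-0.001,"dy":0,"dz":-0.003,"rx":0,"ry":0,"rz":0,"hand":0.0},{"dx":0,"dy":0,"dz":-0.003,"rx":0,"ry":0,"rz":0,"hand":0.0},{"dx":0,"dy":0,"dz":-0.002,"rx":0,"ry":0,"rz":0,"hand":0.0},{"dx":0,"dy":0,"dz":-0.002,"rx":0,"ry":0,"rz":0,"hand":0.0},{"dx":0,"dy":0,"dz":-0.001,"rx":0,"ry":0,"rz":0,"hand":0.0},{"dx":0,"dy":0,"dz":-0.001,"rx":0,"ry":0,"rz":0,"hand":0.0},{"dx":0,"dy":0,"dz":-0.001,"rx":0,"ry":0,"rz":0,"hand":0.0},{"dx":0,"dy":0,"dz":-0.001,"rx":0,"ry":0,"rz":0,"hand":0.0},{"dx":0,"dy":0,"dz":-0.001,"rx":0,"ry":0,"rz":0,"hand":0.0},{"dx":0,"dy":0,"dz":-0.001,"rx":0,"ry":0,"rz":0,"hand":0.0},{"dx":0,"dy":0,"dz":0,"rx":0,"ry":0,"rz":0,"hand":0.0}]' 80
python3 -m pendant '[{"dx":0,"dy":0,"dz":-0.001,"rx":0,"ry":0,"rz":0,"hand":0.0},{"dx":0,"dy":0,"dz":-0.001,"rx":0,"ry":0,"rz":0,"hand":0.0},{"dx":0,"dy":0,"dz":-0.001,"rx":0,"ry":0,"rz":0,"hand":0.0},{"dx":0,"dy":0,"dz":-0.001,"rx":0,"ry":0,"rz":0,"hand":0.0},{"dx":0,"dy":0,"dz":0,"rx":0,"ry":0,"rz":0,"hand":0.0}]' 80
python3 -m pendant '[{"dx":0,"dy":0,"dz":-0.001,"rx":0,"ry":0,"rz":0,"hand":0.0},{"dx":0,"dy":0,"dz":-0.002,"rx":0,"ry":0,"rz":0,"hand":0.0},{"dx":0,"dy":0,"dz":-0.002,"rx":0,"ry":0,"rz":0,"hand":0.0},{"dx":0,"dy":0,"dz":0,"rx":0,"ry":0,"rz":0,"hand":0.0}]' 80
```

```text
clock: 9.32
position: [0.5219, 0.2555, 0.1962]
ee_rot: [-0.0, 0.154, 0.988, -0.0]
contact_force: [-0.5, 0.8, -4.5]
width: 0.0214
gripper_force: 79.0
clock: 9.73
position: [0.5222, 0.2556, 0.2008]
ee_rot: [0.0, 0.154, 0.988, 0.0]
contact_force: [0.1, -1.1, -4.5]
width: 0.0211
gripper_force: 79.0
clock: 10.07
position: [0.5224, 0.2557, 0.2061]
ee_rot: [0.0, 0.154, 0.988, 0.0]
contact_force: [0.1, -0.2, -4.4]
width: 0.0211
gripper_force: 78.9
```

```bash
python3 -m pendant '[{"dx":0,"dy":0,"dz":-0.003,"rx":0,"ry":0,"rz":0,"hand":0.0},{"dx":0,"dy":0,"dz":-0.006,"rx":0,"ry":0,"rz":0,"hand":0.0},{"dx":0,"dy":0,"dz":-0.009,"rx":0,"ry":0,"rz":0,"hand":0.0},{"dx":0,"dy":0,"dz":-0.012,"rx":0,"ry":0,"rz":0,"hand":0.0},{"dx":0,"dy":0,"dz":-0.012,"rx":0,"ry":0,"rz":0,"hand":0.0},{"dx":0,"dy":0,"dz":-0.012,"rx":0,"ry":0,"rz":0,"hand":0.0},{"dx":0,"dy":0,"dz":-0.012,"rx":0,"ry":0,"rz":0,"hand":0.0},{"dx":0,"dy":0,"dz":-0.012,"rx":0,"ry":0,"rz":0,"hand":0.0},{"dx":0,"dy":0,"dz":-0.012,"rx":0,"ry":0,"rz":0,"hand":0.0},{"dx":0,"dy":0,"dz":-0.009,"rx":0,"ry":0,"rz":0,"hand":0.0},{"dx":0,"dy":0,"dz":-0.006,"rx":0,"ry":0,"rz":0,"hand":0.0},{"dx":0,"dy":0,"dz":-0.003,"rx":0,"ry":0,"rz":0,"hand":0.0}]' 80
python3 -m pendant '[{"dx":0,"dy":0,"dz":0,"rx":0,"ry":0,"rz":0,"hand":0.0},{"dx":0,"dy":0,"dz":0,"rx":0,"ry":0,"rz":0,"hand":0.0},{"dx":0,"dy":0,"dz":0,"rx":0,"ry":0,"rz":0,"hand":0.0}]' 80
python3 -c "
from h import *
F={n:grab(n) for n in('side','scene')};s=manip.get_state();pickle.dump((s,F),open('p7.pkl','wb'))
im=F['side'];u,v=proj(im,np.array(s['position'])-[0,0,.14]).astype(int)
b=F['scene'];x,y=proj(b,np.array(s['position'])-[0,0,.14]).astype(int);print(u,v,x,y)
cv2.imwrite('pics/hang.png',np.hstack([cv2.resize(I['frame'][max(q-45,0):q+45,max(p-45,0):p+45,::-1],(400,400)) for I,p,q in((im,u,v),(b,x,y))]))
"
```

```text
clock: 11.07
position: [0.5224, 0.2557, 0.3149]
ee_rot: [0.001, 0.154, 0.988, 0.001]
contact_force: [0.2, 0.3, -4.8]
width: 0.0212
gripper_force: 78.9
clock: 11.32
position: [0.5217, 0.2554, 0.3127]
ee_rot: [-0.001, 0.154, 0.988, -0.0]
contact_force: [-0.4, -0.3, -4.2]
width: 0.021
gripper_force: 78.9
225 249 223 131
```

View pics/hang.png

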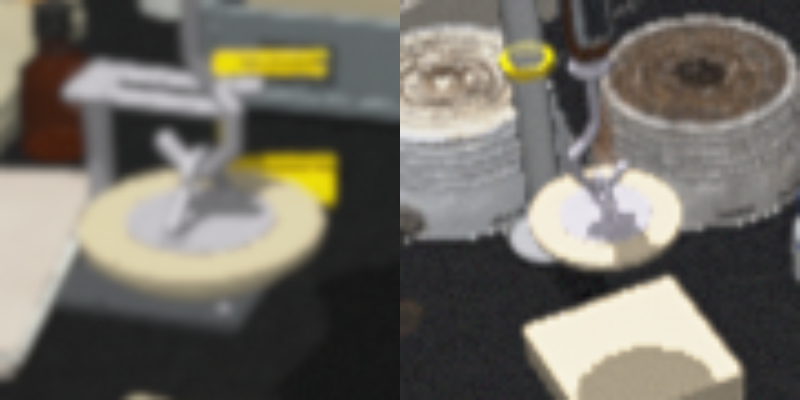

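The lid hangs level on the hook, clear of the brick. That was the tenth and last picture to view, so from here on I measure numerically. Now I carry it gently towards the furnace.

```bash
python3 -m pendant '[{"dx":0.0004,"dy":-0.003,"dz":0,"rx":0,"ry":0,"rz":0,"hand":0},{"dx":0.0007,"dy":-0.006,"dz":0,"rx":0,"ry":0,"rz":0,"hand":0},{"dx":0.0011,"dy":-0.009,"dz":0,"rx":0,"ry":0,"rz":0,"hand":0},{"dx":0.0015,"dy":-0.012,"dz":0,"rx":0,"ry":0,"rz":0,"hand":0},{"dx":0.0018,"dy":-0.015,"dz":0,"rx":0,"ry":0,"rz":0,"hand":0},{"dx":0.0022,"dy":-0.018,"dz":0,"rx":0,"ry":0,"rz":0,"hand":0},{"dx":0.0022,"dy":-0.018,"dz":0,"rx":0,"ry":0,"rz":0,"hand":0},{"dx":0.0022,"dy":-0.018,"dz":0,"rx":0,"ry":0,"rz":0,"hand":0},{"dx":0.0022,"dy":-0.018,"dz":0,"rx":0,"ry":0,"rz":0,"hand":0},{"dx":0.0022,"dy":-0.018,"dz":0,"rx":0,"ry":0,"rz":0,"hand":0},{"dx":0.0022,"dy":-0.018,"dz":0,"rx":0,"ry":0,"rz":0,"hand":0},{"dx":0.0022,"dy":-0.018,"dz":0,"rx":0,"ry":0,"rz":0,"hand":0}]' 80
python3 -m pendant '[{"dx":0.0022,"dy":-0.018,"dz":0,"rx":0,"ry":0,"rz":0,"hand":0},{"dx":0.0022,"dy":-0.018,"dz":0,"rx":0,"ry":0,"rz":0,"hand":0},{"dx":0.0022,"dy":-0.018,"dz":0,"rx":0,"ry":0,"rz":0,"hand":0},{"dx":0.0022,"dy":-0.018,"dz":0,"rx":0,"ry":0,"rz":0,"hand":0},{"dx":0.0022,"dy":-0.018,"dz":0,"rx":0,"ry":0,"rz":0,"hand":0},{"dx":0.0022,"dy":-0.018,"dz":0,"rx":0,"ry":0,"rz":0,"hand":0},{"dx":0.0022,"dy":-0.018,"dz":0,"rx":0,"ry":0,"rz":0,"hand":0},{"dx":0.0022,"dy":-0.018,"dz":0,"rx":0,"ry":0,"rz":0,"hand":0},{"dx":0.0022,"dy":-0.018,"dz":0,"rx":0,"ry":0,"rz":0,"hand":0},{"dx":0.0018,"dy":-0.015,"dz":0,"rx":0,"ry":0,"rz":0,"hand":0},{"dx":0.0015,"dy":-0.012,"dz":0,"rx":0,"ry":0,"rz":0,"hand":0},{"dx":0.0011,"dy":-0.009,"dz":0,"rx":0,"ry":0,"rz":0,"hand":0}]' 80
python3 -m pendant '[{"dx":0.0007,"dy":-0.006,"dz":0,"rx":0,"ry":0,"rz":0,"hand":0},{"dx":0.0004,"dy":-0.003,"dz":0,"rx":0,"ry":0,"rz":0,"hand":0},{"dx":0,"dy":0,"dz":0,"rx":0,"ry":0,"rz":0,"hand":0},{"dx":0,"dy":0,"dz":0,"rx":0,"ry":0,"rz":0,"hand":0},{"dx":0,"dy":0,"dz":0,"rx":0,"ry":0,"rz":0,"hand":0},{"dx":0,"dy":0,"dz":0,"rx":0,"ry":0,"rz":0,"hand":0}]' 80
python3 - <<'E'
from h import *
np.set_printoptions(precision=4,suppress=True)
im=grab('wrist');s=manip.get_state();pickle.dump((s,im),open('w8.pkl','wb'));print(s['position'],s['contact_force'])
s0,d=pickle.load(open('d0.pkl','rb'));S=prep(d['scene'])
# slab mask (cream) in both
for n,I in(('wrist',im),('scene',S)):
    F=I['frame'];h=cv2.cvtColor(F,cv2.COLOR_RGB2HSV)
    u,v=proj(I,[.52,-.288,.085]).astype(int);print(n,u,v)
    print('V',h[v,max(u-100,0):u+100:8,2].tolist());print('S',h[v,max(u-100,0):u+100:8,1].tolist())
    print('Vcol',h[max(v-100,0):v+100:8,u,2].tolist());print('Scol',h[max(v-100,0):v+100:8,u,1].tolist())
E
```

```text
clock: 12.42
position: [0.4485, 0.0971, 0.3137]
ee_rot: [0.0, 0.154, 0.988, -0.0]
contact_force: [0.8, -0.6, -4.8]
width: 0.021
gripper_force: 78.8
clock: 13.42
position: [0.3649, -0.0835, 0.3137]
ee_rot: [0.0, 0.155, 0.988, -0.001]
contact_force: [-0.0, 0.8, -4.5]
width: 0.0208
gripper_force: 78.7
clock: 13.92
position: [0.3633, -0.09, 0.3134]
ee_rot: [-0.0, 0.153, 0.988, 0.0]
contact_force: [-0.6, -0.3, -4.8]
width: 0.0213
gripper_force: 78.8
[ 0.3633 -0.0901  0.3134] [ 0.383  -0.5432 -4.7796]
wrist 158 347
V [28, 32, 32, 37, 23, 28, 32, 35, 30, 32, 35, 30, 31, 26, 25, 44, 26, 26, 28, 27, 31, 32, 21, 28, 60]
S [9, 48, 8, 14, 33, 73, 32, 7, 34, 48, 0, 34, 41, 0, 71, 35, 39, 20, 27, 19, 41, 64, 12, 46, 132]
Vcol [42, 35, 33, 71, 104, 53, 175, 84, 255, 40, 37, 34, 27, 46, 38, 45, 42, 38, 39, 21, 26, 111]
Scol [12, 15, 85, 25, 10, 19, 31, 52, 32, 19, 28, 30, 57, 28, 13, 23, 43, 54, 59, 97, 49, 0]
scene 365 249
V [209, 85, 108, 80, 42, 42, 35, 82, 181, 246, 245, 113, 172, 183, 117, 244, 244, 250, 164, 129, 150, 153, 42, 46, 158]
S [4, 3, 9, 3, 12, 12, 29, 22, 24, 24, 23, 23, 30, 32, 22, 24, 25, 31, 26, 2, 3, 7, 12, 17, 168]
Vcol [44, 38, 241, 164, 190, 225, 59, 48, 34, 235, 244, 135, 184, 191, 247, 244, 115, 84, 86, 27, 53, 236, 235, 121, 72]
Scol [23, 34, 8, 9, 39, 44, 173, 21, 23, 43, 25, 53, 30, 32, 26, 24, 47, 21, 30, 28, 34, 9, 10, 23, 14]
```

```bash
python3 -m pendant '[{"dx":-0.003,"dy":-0.001,"dz":0,"rx":0,"ry":0,"rz":0,"hand":0},{"dx":-0.006,"dy":-0.001,"dz":0,"rx":0,"ry":0,"rz":0,"hand":0},{"dx":-0.009,"dy":-0.001,"dz":0,"rx":0,"ry":0,"rz":0,"hand":0},{"dx":-0.012,"dy":-0.001,"dz":0,"rx":0,"ry":0,"rz":0,"hand":0},{"dx":-0.012,"dy":-0.001,"dz":0,"rx":0,"ry":0,"rz":0,"hand":0},{"dx":-0.012,"dy":-0.001,"dz":0,"rx":0,"ry":0,"rz":0,"hand":0},{"dx":-0.012,"dy":-0.001,"dz":0,"rx":0,"ry":0,"rz":0,"hand":0},{"dx":-0.012,"dy":-0.001,"dz":0,"rx":0,"ry":0,"rz":0,"hand":0},{"dx":-0.009,"dy":-0.001,"dz":0,"rx":0,"ry":0,"rz":0,"hand":0},{"dx":-0.006,"dy":-0.001,"dz":0,"rx":0,"ry":0,"rz":0,"hand":0},{"dx":-0.003,"dy":-0.001,"dz":0,"rx":0,"ry":0,"rz":0,"hand":0}]' 80
python3 -m pendant '[{"dx":0,"dy":0,"dz":0,"rx":0,"ry":0,"rz":0,"hand":0},{"dx":0,"dy":0,"dz":0,"rx":0,"ry":0,"rz":0,"hand":0},{"dx":0,"dy":0,"dz":0,"rx":0,"ry":0,"rz":0,"hand":0}]' 80
cat > furn.py <<'E'
from h import *
np.set_printoptions(precision=4,suppress=True)
def hole(n,I,lo):
    F=I['frame'];h=cv2.cvtColor(F,cv2.COLOR_RGB2HSV)
    # rectify: sample the slab plane z=.085 as a top view, 0.5 mm/px, rows=x, cols=y, centre (.52,-.288)
    g=np.arange(-.1,.1,.0005);Y,X=np.meshgrid(g-.288,g+.52)
    q=(np.stack([X,Y,0*X+.085],-1)-I['C'])@I['M']
    mu=(I['cx']-I['fx']*q[...,0]/q[...,2]).astype(np.float32);mv=(I['cy']+I['fy']*q[...,1]/q[...,2]).astype(np.float32)
    top=cv2.remap(F,mu,mv,cv2.INTER_LINEAR);hs=cv2.cvtColor(top,cv2.COLOR_RGB2HSV)
    cv2.imwrite(f'pics/top_{n}.png',top[:,:,::-1])
    m=((hs[...,2]>lo)&(hs[...,1]>14)).astype(np.uint8)
    k,l,st,ce=cv2.connectedComponentsWithStats(m);b=l==1+np.argmax(st[1:,4])
    cs,hi=cv2.findContours(b.astype(np.uint8),cv2.RETR_CCOMP,cv2.CHAIN_APPROX_NONE)
    for c,z in zip(cs,hi[0]):
        if cv2.contourArea(c)<2000:continue
        if z[3]<0:
            r=cv2.minAreaRect(c);print(n,'slab',.52-.1+r[0][1]*.0005,-.288-.1+r[0][0]*.0005,np.array(r[1])*.5,r[2])
        else:
            (u,v),ax,an=cv2.fitEllipse(c);print(n,'hole',.42+v*.0005,-.388+u*.0005,np.array(ax)*.5,an)
E
python3 - <<'E'
from furn import *
im=grab('wrist');s=manip.get_state();pickle.dump((s,im),open('w8.pkl','wb'));print(s['position'],s['contact_force'])
s0,d=pickle.load(open('d0.pkl','rb'))
S=prep(d['scene']);T=prep(d['side'])
for lo in(190,215):
    for n,I in(('wrist',im),('scene',S),('side',T)): hole(n,I,lo)
F=im['frame'];h=cv2.cvtColor(F,cv2.COLOR_RGB2HSV);u,v=proj(im,[.52,-.288,.085]).astype(int);print(u,v)
print('V',h[v,max(u-100,0):u+100:6,2].tolist());print('S',h[v,max(u-100,0):u+100:6,1].tolist())
E
```

```text
clock: 14.88
position: [0.4522, -0.1307, 0.3132]
ee_rot: [-0.0, 0.154, 0.988, 0.0]
contact_force: [-0.7, -0.2, -4.4]
width: 0.0212
gripper_force: 78.9
clock: 15.13
position: [0.4505, -0.1299, 0.3135]
ee_rot: [-0.0, 0.154, 0.988, 0.0]
contact_force: [-0.4, -0.6, -4.1]
width: 0.0212
gripper_force: 78.9
[ 0.4506 -0.1299  0.3136] [-0.2225  0.6827 -4.8805]
wrist slab 0.5224225006103516 -0.284736083984375 [135.0203 117.8134] 5.218016624450684
scene slab 0.5277611618041993 -0.28366651916503904 [135.6475 135.5143] 5.230807304382324
scene hole 0.526984634399414 -0.2838468170166016 [80.0082 81.8781] 49.06163787841797
side slab 0.5305289001464845 -0.2753099822998047 [141.735  133.7639] 5.241820335388184
side hole 0.5303648681640625 -0.2729141616821289 [69.528  80.9542] 175.67481994628906
wrist slab 0.522482276916504 -0.28466330718994143 [134.2892 117.5415] 5.300926208496094
scene slab 0.5279657058715821 -0.2835916748046875 [134.0494 133.9922] 5.25380277633667
scene hole 0.5270791778564453 -0.28373175048828125 [82.4053 83.6547] 36.80040740966797
side slab 0.530172119140625 -0.27585655212402344 [127.8817 129.1492] 5.19442892074585
side hole 0.5301135864257812 -0.27381861877441405 [84.4103 85.8636] 21.70137596130371
161 274
V [34, 34, 36, 44, 44, 47, 44, 224, 240, 239, 239, 239, 104, 113, 112, 188, 180, 239, 169, 178, 181, 168, 156, 111, 244, 242, 242, 44, 43, 91, 87, 34, 50, 48]
S [38, 8, 35, 23, 6, 27, 41, 34, 35, 37, 37, 36, 47, 63, 11, 26, 24, 11, 32, 30, 30, 33, 33, 32, 32, 32, 38, 12, 30, 11, 18, 38, 92, 101]
```

```bash
python3 - <<'E'
from h import *
from scipy.optimize import least_squares
s,im=pickle.load(open('w8.pkl','rb'))
t=cv2.imread('pics/top_wrist.png');hs=cv2.cvtColor(t,cv2.COLOR_BGR2HSV)
for lo in(200,225):
    m=((hs[...,2]>lo)&(hs[...,1]>14))
    pts=[]
    for a in np.radians(np.arange(0,360,3)):
        r=np.arange(.025,.06,.0003);x=.527+r*np.cos(a);y=-.284+r*np.sin(a)
        i=((x-.42)/.0005).round().astype(int);j=((y+.388)/.0005).round().astype(int)
        b=m[i,j]
        # transition non->slab after which 8 consecutive bright
        k=[q for q in range(len(r)-12) if b[q:q+12].all()]
        if k and k[0]>0: pts.append((x[k[0]],y[k[0]],np.degrees(a)))
    p=np.array(pts)
    f=lambda c:np.hypot(p[:,0]-c[0],p[:,1]-c[1])-c[2]
    q=least_squares(f,[.527,-.284,.041],loss='soft_l1',f_scale=.0007)
    print(lo,q.x,len(p),np.median(abs(f(q.x))));print(np.c_[p[::6,2],f(q.x)[::6]*1000].round(1).tolist())
ys=np.where(m.any(1))[0];print('x range of bright',.42+ys[[0,-1]]*.0005, 'cols',-.388+np.where(m.any(0))[0][[0,-1]]*.0005)
# edges of slab: per-row/col medians
c=m[:, :];print([(round(.42+i*.0005,3),[round(-.388+z*.0005,4) for z in np.where(m[i])[0][[0,-1]]]) for i in range(80,330,40) if m[i].any()])
E
```

```text
200 [ 0.53010347 -0.28446922  0.04145117] 107 0.0001604663258279737
[[0.0, -0.1], [18.0, -0.3], [36.0, 0.3], [54.0, 0.2], [72.0, -0.3], [96.0, 0.1], [114.0, 0.0], [135.0, -0.1], [153.0, 0.0], [171.0, 0.2], [189.0, 0.1], [207.0, 0.2], [225.0, 0.5], [243.0, -0.1], [261.0, 0.2], [279.0, 0.1], [297.0, 0.4], [345.0, -0.1]]
225 [ 0.53021742 -0.28465145  0.04214406] 107 0.0002057902980562576
[[0.0, 0.0], [18.0, 0.1], [39.0, 0.0], [57.0, -0.5], [75.0, -0.4], [96.0, 0.5], [114.0, -0.2], [132.0, -0.1], [150.0, -0.5], [168.0, -0.1], [186.0, 0.1], [204.0, -0.0], [222.0, 0.2], [240.0, 0.5], [258.0, 0.1], [276.0, -0.3], [294.0, -0.4], [345.0, -0.0]]
x range of bright [0.4305 0.5815] cols [-0.355  -0.1885]
[(0.46, [np.float64(-0.3455), np.float64(-0.325)]), (0.48, [np.float64(-0.3475), np.float64(-0.1885)]), (0.5, [np.float64(-0.3495), np.float64(-0.1885)]), (0.52, [np.float64(-0.351), np.float64(-0.2175)]), (0.54, [np.float64(-0.353), np.float64(-0.2325)]), (0.56, [np.float64(-0.355), np.float64(-0.2475)]), (0.58, [np.float64(-0.2975), np.float64(-0.273)])]
```

```bash
cat > lid.py <<'E'
from h import *
from scipy.optimize import least_squares
def lidc(s,im,lo=150,rng=(.043,.062)):
    p0=np.array(s['position']);z=p0[2]-.1445
    h=cv2.cvtColor(im['frame'],cv2.COLOR_RGB2HSV);V=h[...,2]
    P=[]
    for a in np.radians(np.arange(0,360,3)):
        r=np.arange(rng[1],rng[0],-.0003)
        q=np.array([proj(im,[p0[0]+k*np.cos(a),p0[1]+k*np.sin(a),z]) for k in r]).round().astype(int)
        if (q<0).any() or (q[:,0]>559).any() or (q[:,1]>419).any(): continue
        b=(V[q[:,1],q[:,0]]>lo)&(h[q[:,1],q[:,0],1]>10)
        k=[i for i in range(len(r)-10) if b[i:i+10].all()]
        if k and k[0]>0: P.append((p0[0]+r[k[0]]*np.cos(a),p0[1]+r[k[0]]*np.sin(a),np.degrees(a)))
    p=np.array(P)
    f=lambda c:np.hypot(p[:,0]-c[0],p[:,1]-c[1])-c[2]
    q=least_squares(f,[p0[0],p0[1],.052],loss='soft_l1',f_scale=.0007)
    M=rot(s['ee_rot'])
    print('lid c,r',q.x.round(4),len(p),np.median(abs(f(q.x))).round(5),'off world',(q.x[:2]-p0[:2]).round(4),'angles',p[::5,2].round().astype(int).tolist())
    return q.x
E
python3 - <<'E'
from lid import *
s,im=pickle.load(open('w8.pkl','rb'))
for lo in(110,150,190): lidc(s,im,lo)
E
```

```text
lid c,r [ 0.4516 -0.1312  0.0519] 64 0.00044 off world [ 0.001  -0.0014] angles [6, 54, 69, 84, 159, 174, 189, 204, 219, 234, 249, 276, 294]
lid c,r [ 0.4514 -0.1309  0.0515] 67 0.00041 off world [ 0.0008 -0.0011] angles [6, 54, 69, 84, 159, 174, 189, 204, 219, 234, 249, 276, 291, 315]
lid c,r [ 0.4511 -0.1307  0.0512] 62 0.00027 off world [ 0.0005 -0.0008] angles [9, 51, 66, 81, 156, 171, 186, 201, 216, 231, 282, 297, 312]
```

```bash
python3 -m pendant '[{"dx":-0.003,"dy":-0.003,"dz":0,"rx":0,"ry":0,"rz":0,"hand":0},{"dx":-0.006,"dy":-0.006,"dz":0,"rx":0,"ry":0,"rz":0,"hand":0},{"dx":-0.009,"dy":-0.009,"dz":0,"rx":0,"ry":0,"rz":0,"hand":0},{"dx":-0.012,"dy":-0.012,"dz":0,"rx":0,"ry":0,"rz":0,"hand":0},{"dx":-0.012,"dy":-0.012,"dz":0,"rx":0,"ry":0,"rz":0,"hand":0},{"dx":-0.012,"dy":-0.012,"dz":0,"rx":0,"ry":0,"rz":0,"hand":0},{"dx":-0.012,"dy":-0.012,"dz":0,"rx":0,"ry":0,"rz":0,"hand":0},{"dx":-0.012,"dy":-0.012,"dz":0,"rx":0,"ry":0,"rz":0,"hand":0},{"dx":-0.012,"dy":-0.012,"dz":0,"rx":0,"ry":0,"rz":0,"hand":0},{"dx":-0.012,"dy":-0.012,"dz":0,"rx":0,"ry":0,"rz":0,"hand":0},{"dx":-0.009,"dy":-0.009,"dz":0,"rx":0,"ry":0,"rz":0,"hand":0},{"dx":-0.006,"dy":-0.006,"dz":0,"rx":0,"ry":0,"rz":0,"hand":0}]' 80
python3 -m pendant '[{"dx":-0.004,"dy":-0.0045,"dz":0,"rx":0,"ry":0,"rz":0,"hand":0},{"dx":0,"dy":0,"dz":0,"rx":0,"ry":0,"rz":0,"hand":0},{"dx":0,"dy":0,"dz":0,"rx":0,"ry":0,"rz":0,"hand":0},{"dx":0,"dy":0,"dz":0,"rx":0,"ry":0,"rz":0,"hand":0},{"dx":0,"dy":0,"dz":0,"rx":0,"ry":0,"rz":0,"hand":0},{"dx":0,"dy":0,"dz":0,"rx":0,"ry":0,"rz":0,"hand":0}]' 80
python3 - <<'E'
from lid import *
np.set_printoptions(precision=4,suppress=True)
s=manip.get_state();M=rot(s['ee_rot']);p=np.array(s['position']);print(s['clock'],p,M.T@(np.array([.5294,-.2835,p[2]])-p),s['contact_force'],M[2])
im=grab('wrist');pickle.dump((s,im),open('w9.pkl','wb'))
for lo in(110,150,190): lidc(s,im,lo)
E
```

```text
clock: 16.18
position: [0.528, -0.28, 0.3126]
ee_rot: [-0.0, 0.155, 0.988, -0.0]
contact_force: [-0.9, 0.2, -4.6]
width: 0.0213
gripper_force: 78.6
clock: 16.68
position: [0.5293, -0.282, 0.3139]
ee_rot: [0.0, 0.154, 0.988, 0.0]
contact_force: [-0.6, 0.1, -4.4]
width: 0.0211
gripper_force: 78.8
16.6833 [ 0.5293 -0.282   0.3139] [-0.0006 -0.0014  0.    ] [-0.6058  0.0921 -4.3563] [-0.0004  0.0001 -1.    ]
lid c,r [ 0.5289 -0.2811  0.056 ] 58 0.00233 off world [-0.0004  0.0009] angles [3, 18, 39, 57, 72, 99, 177, 243, 258, 273, 288, 312]
lid c,r [ 0.5316 -0.2817  0.0537] 52 0.00191 off world [0.0024 0.0003] angles [9, 24, 45, 63, 81, 231, 246, 261, 276, 297, 315]
lid c,r [ 0.531  -0.2824  0.0523] 58 0.0014 off world [ 0.0018 -0.0004] angles [9, 24, 39, 57, 72, 171, 198, 213, 228, 276, 291, 309]
```

```bash
python3 -m pendant '[{"dx":0,"dy":-0.0012,"dz":0.003,"rx":0,"ry":0,"rz":0,"hand":0},{"dx":0,"dy":0,"dz":0.006,"rx":0,"ry":0,"rz":0,"hand":0},{"dx":0,"dy":0,"dz":0.009,"rx":0,"ry":0,"rz":0,"hand":0},{"dx":0,"dy":0,"dz":0.009,"rx":0,"ry":0,"rz":0,"hand":0},{"dx":0,"dy":0,"dz":0.009,"rx":0,"ry":0,"rz":0,"hand":0},{"dx":0,"dy":0,"dz":0.008,"rx":0,"ry":0,"rz":0,"hand":0},{"dx":0,"dy":0,"dz":0.006,"rx":0,"ry":0,"rz":0,"hand":0},{"dx":0,"dy":0,"dz":0.004,"rx":0,"ry":0,"rz":0,"hand":0},{"dx":0,"dy":0,"dz":0.003,"rx":0,"ry":0,"rz":0,"hand":0},{"dx":0,"dy":0,"dz":0.002,"rx":0,"ry":0,"rz":0,"hand":0},{"dx":0,"dy":0,"dz":0,"rx":0,"ry":0,"rz":0,"hand":0},{"dx":0,"dy":0,"dz":0,"rx":0,"ry":0,"rz":0,"hand":0}]' 80
python3 - <<'E'
from h import *
np.set_printoptions(precision=4,suppress=True)
s=manip.get_state();M=rot(s['ee_rot']);p=np.array(s['position']);print(s['clock'],p,M.T@(np.array([.5294,-.2835,p[2]])-p),s['contact_force'])
im=grab('scene')
im=grab('scene');s=manip.get_state();print(s['position'],s['contact_force'])
E
```

```text
clock: 17.73
position: [0.5293, -0.284, 0.2547]
ee_rot: [0.0, 0.154, 0.988, -0.0]
contact_force: [-0.2, -0.2, -5.4]
width: 0.0212
gripper_force: 78.9
17.7333 [ 0.5293 -0.284   0.2547] [ 0.0001  0.0005 -0.    ] [-0.1501 -0.2205 -5.3521]
[ 0.5294 -0.284   0.2549] [-0.1204 -0.0399 -4.2493]
```

```bash
python3 -m pendant '[{"dx":0,"dy":0,"dz":0.0015,"rx":0,"ry":0,"rz":0,"hand":0},{"dx":0,"dy":0,"dz":0.0015,"rx":0,"ry":0,"rz":0,"hand":0},{"dx":0,"dy":0,"dz":0.0015,"rx":0,"ry":0,"rz":0,"hand":0},{"dx":0,"dy":0,"dz":0.001,"rx":0,"ry":0,"rz":0,"hand":0},{"dx":0,"dy":0,"dz":0,"rx":0,"ry":0,"rz":0,"hand":0}]' | sed -n 2,4p
for i in 1; do python3 -m pendant '[{"dx":0,"dy":0,"dz":0.001,"rx":0,"ry":0,"rz":0,"hand":0},{"dx":0,"dy":0,"dz":0.001,"rx":0,"ry":0,"rz":0,"hand":0},{"dx":0,"dy":0,"dz":0,"rx":0,"ry":0,"rz":0,"hand":0}]'| sed -n 2,4p; done
python3 -m pendant '[{"dx":0,"dy":0,"dz":0.001,"rx":0,"ry":0,"rz":0,"hand":0},{"dx":0,"dy":0,"dz":0.001,"rx":0,"ry":0,"rz":0,"hand":0},{"dx":0,"dy":0,"dz":0,"rx":0,"ry":0,"rz":0,"hand":0}]'| sed -n 2,4p
python3 -m pendant '[{"dx":0,"dy":0,"dz":0.001,"rx":0,"ry":0,"rz":0,"hand":0},{"dx":0,"dy":0,"dz":0,"rx":0,"ry":0,"rz":0,"hand":0},{"dx":0,"dy":0,"dz":0,"rx":0,"ry":0,"rz":0,"hand":0}]'| sed -n 2,4p
```

```text
position: [0.5289, -0.2837, 0.2485]
ee_rot: [-0.0, 0.154, 0.988, 0.0]
contact_force: [-0.9, 0.3, -5.3]
position: [0.529, -0.2838, 0.2467]
ee_rot: [-0.0, 0.154, 0.988, 0.0]
contact_force: [-0.6, -0.2, -5.5]
position: [0.529, -0.2838, 0.2447]
ee_rot: [-0.0, 0.154, 0.988, 0.0]
contact_force: [0.2, 0.1, -4.4]
position: [0.5291, -0.2838, 0.2439]
ee_rot: [-0.0, 0.154, 0.988, 0.0]
contact_force: [-0.3, -0.2, -5.0]
```

```bash
python3 -m pendant '[{"dx":0,"dy":0,"dz":0.001,"rx":0,"ry":0,"rz":0,"hand":0},{"dx":0,"dy":0,"dz":0.001,"rx":0,"ry":0,"rz":0,"hand":0},{"dx":0,"dy":0,"dz":0,"rx":0,"ry":0,"rz":0,"hand":0}]'| sed -n 2,4p
python3 -m pendant '[{"dx":0,"dy":0,"dz":0.001,"rx":0,"ry":0,"rz":0,"hand":0},{"dx":0,"dy":0,"dz":0.001,"rx":0,"ry":0,"rz":0,"hand":0},{"dx":0,"dy":0,"dz":0,"rx":0,"ry":0,"rz":0,"hand":0}]'| sed -n 2,4p
python3 - <<'E'
from h import *
f=[]
for i in range(4): grab('scene');s=manip.get_state();f.append(np.r_[s['position'],s['contact_force']])
print(np.mean(f,0).round(4))
E
```

```text
position: [0.529, -0.2838, 0.2417]
ee_rot: [-0.0, 0.154, 0.988, 0.0]
contact_force: [-0.1, -0.2, -4.8]
position: [0.529, -0.2838, 0.2397]
ee_rot: [-0.0, 0.154, 0.988, 0.0]
contact_force: [-0.4, -0.2, -5.2]
[ 0.5291 -0.2838  0.2399  0.3099 -0.4802 -4.7897]
```

```bash
python3 -m pendant '[{"dx":0,"dy":0,"dz":0.001,"rx":0,"ry":0,"rz":0,"hand":0},{"dx":0,"dy":0,"dz":0.001,"rx":0,"ry":0,"rz":0,"hand":0},{"dx":0,"dy":0,"dz":0,"rx":0,"ry":0,"rz":0,"hand":0}]'| sed -n 2,4p
python3 -m pendant '[{"dx":0,"dy":0,"dz":0.001,"rx":0,"ry":0,"rz":0,"hand":0},{"dx":0,"dy":0,"dz":0,"rx":0,"ry":0,"rz":0,"hand":0},{"dx":0,"dy":0,"dz":0,"rx":0,"ry":0,"rz":0,"hand":0}]'| sed -n 2,4p
python3 -m pendant '[{"dx":0,"dy":0,"dz":0.001,"rx":0,"ry":0,"rz":0,"hand":0},{"dx":0,"dy":0,"dz":0,"rx":0,"ry":0,"rz":0,"hand":0},{"dx":0,"dy":0,"dz":0,"rx":0,"ry":0,"rz":0,"hand":0}]'| sed -n 2,4p
python3 -m pendant '[{"dx":0,"dy":0,"dz":0.001,"rx":0,"ry":0,"rz":0,"hand":0},{"dx":0,"dy":0,"dz":0,"rx":0,"ry":0,"rz":0,"hand":0},{"dx":0,"dy":0,"dz":0,"rx":0,"ry":0,"rz":0,"hand":0}]'| sed -n 2,4p
```

```text
position: [0.529, -0.2838, 0.2377]
ee_rot: [-0.0, 0.154, 0.988, 0.0]
contact_force: [-1.2, -0.2, -4.9]
position: [0.5292, -0.2839, 0.2372]
ee_rot: [0.0, 0.154, 0.988, -0.0]
contact_force: [-0.6, -0.6, -2.9]
position: [0.5293, -0.284, 0.2363]
ee_rot: [0.0, 0.154, 0.988, -0.0]
contact_force: [-0.3, -0.4, -1.7]
position: [0.5291, -0.2838, 0.2349]
ee_rot: [0.0, 0.154, 0.988, 0.0]
contact_force: [-0.0, 0.5, -2.3]
```

```bash
python3 -m pendant '[{"dx":0,"dy":0,"dz":0.002,"rx":0,"ry":0,"rz":0,"hand":0},{"dx":0,"dy":0,"dz":0.002,"rx":0,"ry":0,"rz":0,"hand":0},{"dx":0,"dy":0,"dz":0.002,"rx":0,"ry":0,"rz":0,"hand":0},{"dx":0,"dy":0,"dz":0.002,"rx":0,"ry":0,"rz":0,"hand":0},{"dx":0,"dy":0,"dz":0.0015,"rx":0,"ry":0,"rz":0,"hand":0},{"dx":0,"dy":0,"dz":0.001,"rx":0,"ry":0,"rz":0,"hand":0},{"dx":0,"dy":0,"dz":0,"rx":0,"ry":0,"rz":0,"hand":0},{"dx":0,"dy":0,"dz":0,"rx":0,"ry":0,"rz":0,"hand":0},{"dx":0,"dy":0,"dz":0,"rx":0,"ry":0,"rz":0,"hand":0}]'| sed -n 1,4p
python3 - <<'E'
from h import *
f=[]
for i in range(4): grab('scene');s=manip.get_state();f.append(np.r_[s['position'],s['contact_force']])
print(np.mean(f,0).round(4))
E
```

```text
clock: 21.45
position: [0.5292, -0.2839, 0.2246]
ee_rot: [0.0, 0.154, 0.988, -0.0]
contact_force: [-0.0, 0.8, -1.7]
[ 0.5292 -0.2839  0.2246  0.2116  0.3882 -1.6118]
```

```bash
python3 -m pendant '[{"dx":0.003,"dy":0,"dz":0,"rx":0,"ry":0,"rz":0,"hand":0},{"dx":0.004,"dy":0,"dz":0,"rx":0,"ry":0,"rz":0,"hand":0},{"dx":0.004,"dy":0,"dz":0,"rx":0,"ry":0,"rz":0,"hand":0},{"dx":0.004,"dy":0,"dz":0,"rx":0,"ry":0,"rz":0,"hand":0},{"dx":0,"dy":0,"dz":0,"rx":0,"ry":0,"rz":0,"hand":0}]'| sed -n 1,4p
python3 -m pendant '[{"dx":0.004,"dy":0,"dz":0,"rx":0,"ry":0,"rz":0,"hand":0},{"dx":0.005,"dy":0,"dz":0,"rx":0,"ry":0,"rz":0,"hand":0},{"dx":0.005,"dy":0,"dz":0,"rx":0,"ry":0,"rz":0,"hand":0},{"dx":0,"dy":0,"dz":0,"rx":0,"ry":0,"rz":0,"hand":0}]'| sed -n 1,4p
python3 -m pendant '[{"dx":0.006,"dy":0,"dz":0,"rx":0,"ry":0,"rz":0,"hand":0},{"dx":0.008,"dy":0,"dz":0,"rx":0,"ry":0,"rz":0,"hand":0},{"dx":0.01,"dy":0,"dz":0,"rx":0,"ry":0,"rz":0,"hand":0},{"dx":0.012,"dy":0,"dz":0,"rx":0,"ry":0,"rz":0,"hand":0},{"dx":0.01,"dy":0,"dz":0,"rx":0,"ry":0,"rz":0,"hand":0},{"dx":0,"dy":0,"dz":-0.015,"rx":0,"ry":0,"rz":0,"hand":0},{"dx":0,"dy":0,"dz":-0.025,"rx":0,"ry":0,"rz":0,"hand":0},{"dx":0,"dy":0,"dz":-0.025,"rx":0,"ry":0,"rz":0,"hand":0},{"dx":0,"dy":0,"dz":-0.015,"rx":0,"ry":0,"rz":0,"hand":0},{"dx":0,"dy":0,"dz":0,"rx":0,"ry":0,"rz":0,"hand":0},{"dx":0,"dy":0,"dz":0,"rx":0,"ry":0,"rz":0,"hand":0}]'| sed -n 1,4p
python3 - <<'E'
from h import *
np.set_printoptions(precision=4,suppress=True)
s=manip.get_state();M=rot(s['ee_rot']);p=np.array(s['position'])
print(p,s['qpos'])
# return pose: in front of the fork, 80 mm out along -stand x (yaw -7.8)
a=np.radians(-7.8);e=np.array([np.cos(a),np.sin(a),0]);g=np.array([.5874,.0226,.2626])
pre=g-.09*e;print('pre',pre,'in tool',M.T@(pre-p),'yaw',np.degrees(np.arctan2(M[1,0],M[0,0])))
W=grab('wrist');S=grab('scene');T=grab('side');pickle.dump((s,W,S,T),open('w10.pkl','wb'))
from lid import least_squares
# lid flange circle on slab: colours too similar; use grey disc in scene view as level/centre check at z=.092
for n,I in(('scene',S),('wrist',W)):
    h=cv2.cvtColor(I['frame'],cv2.COLOR_RGB2HSV);u,v=proj(I,[.53,-.2845,.092]).astype(int)
    m=np.zeros(h.shape[:2],np.uint8);m[max(v-30,0):v+30,max(u-30,0):u+30]=1
    d=((h[...,1]<14)&(h[...,2]>110)&(m>0)).astype(np.uint8)
    k,l,st,c=cv2.connectedComponentsWithStats(d);j=1+np.argmax(st[1:,4])
    hull=cv2.convexHull(cv2.findContours((l==j).astype(np.uint8),0,2)[0][0]);e2=cv2.fitEllipse(hull);print(n,(u,v),st[j],e2,onz(I,*e2[0],.092))
E
```

```text
clock: 22.07
position: [0.5138, -0.2788, 0.2246]
ee_rot: [-0.0, 0.154, 0.988, 0.0]
contact_force: [-0.2, 0.1, -2.1]
clock: 22.4
position: [0.5003, -0.2745, 0.2245]
ee_rot: [-0.001, 0.154, 0.988, 0.0]
contact_force: [-0.3, -0.6, -1.7]
clock: 23.32
position: [0.4572, -0.261, 0.3049]
ee_rot: [0.001, 0.154, 0.988, -0.0]
contact_force: [0.7, -0.2, -2.0]
[ 0.4572 -0.261   0.3049] [-0.6509  0.1677  1.4696  0.      1.5028 -1.9124]
pre [0.4982 0.0348 0.2626] in tool [0.051  0.2943 0.0421] yaw 162.27828297183098
scene (np.int64(367), np.int64(245)) [355 236  25  20 296] ((366.9743957519531, 245.62889099121094), (19.09319305419922, 24.657285690307617), 106.19633483886719) [ 0.5281 -0.2843  0.092 ]
wrist (np.int64(278), np.int64(248)) [248 222  60  37 729] ((277.9210205078125, 248.55352783203125), (56.56643295288086, 61.5269660949707), 92.99822998046875) [ 0.53   -0.2853  0.092 ]
```

The lid's disc is now at (0.530, -0.285), concentric with the measured hole and at home height. Returning the lifter to its stand.

```bash
python3 -m pendant '[{"dx":0.003,"dy":0.0193,"dz":0,"rx":0,"ry":0,"rz":0,"hand":0},{"dx":0.005,"dy":0.03,"dz":0,"rx":0,"ry":0,"rz":0,"hand":0},{"dx":0.0055,"dy":0.03,"dz":0,"rx":0,"ry":0,"rz":0,"hand":0},{"dx":0.0055,"dy":0.03,"dz":0,"rx":0,"ry":0,"rz":0,"hand":0},{"dx":0.0055,"dy":0.03,"dz":0,"rx":0,"ry":0,"rz":0,"hand":0},{"dx":0.0055,"dy":0.03,"dz":0,"rx":0,"ry":0,"rz":0,"hand":0},{"dx":0.0055,"dy":0.03,"dz":0,"rx":0,"ry":0,"rz":0,"hand":0},{"dx":0.0055,"dy":0.03,"dz":0,"rx":0,"ry":0,"rz":0,"hand":0},{"dx":0.005,"dy":0.03,"dz":0,"rx":0,"ry":0,"rz":0,"hand":0},{"dx":0.003,"dy":0.02,"dz":0,"rx":0,"ry":0,"rz":0,"hand":0},{"dx":0.002,"dy":0.015,"dz":0,"rx":0,"ry":0,"rz":0,"hand":0}]'| sed -n 1,4p
python3 -m pendant '[{"dx":0,"dy":0,"dz":0,"rx":0,"ry":0,"rz":-5,"hand":0},{"dx":0,"dy":0,"dz":0,"rx":0,"ry":0,"rz":-5,"hand":0},{"dx":0,"dy":0,"dz":0,"rx":0,"ry":0,"rz":0,"hand":0},{"dx":0,"dy":0,"dz":0,"rx":0,"ry":0,"rz":0,"hand":0}]'| sed -n 1,4p
python3 - <<'E'
from h import *
np.set_printoptions(precision=4,suppress=True)
s=manip.get_state();M=rot(s['ee_rot']);p=np.array(s['position'])
a=np.radians(-7.8);e=np.array([np.cos(a),np.sin(a),0]);g=np.array([.5874,.0226,.1586])
print(p,'in tool',M.T@(g-.085*e-p),'yaw',np.degrees(np.arctan2(M[1,0],M[0,0])),M[2])
W=grab('wrist');S=grab('scene');T=grab('side');pickle.dump((s,W,S,T),open('w11.pkl','wb'))
for n,I,z in(('scene',S,0),('side',T,0)): print(n,proj(I,p-[0,0,.122]))
E
```

```text
clock: 24.38
position: [0.4978, 0.0371, 0.3029]
ee_rot: [-0.001, 0.153, 0.988, 0.0]
contact_force: [0.6, 0.8, -2.2]
clock: 24.72
position: [0.498, 0.0349, 0.3033]
ee_rot: [-0.001, 0.068, 0.998, 0.0]
contact_force: [0.1, 0.7, -1.6]
[0.498  0.0349 0.3033] in tool [-0.0056 -0.0001  0.1447] yaw 172.17555450601978 [ 0.0024 -0.0001 -1.    ]
scene [270.6804 167.9484]
side [256.6017 202.4186]
```

```bash
python3 -m pendant '[{"dx":-0.003,"dy":0,"dz":0.015,"rx":0,"ry":0,"rz":0,"hand":0},{"dx":-0.0026,"dy":0,"dz":0.03,"rx":0,"ry":0,"rz":0,"hand":0},{"dx":0,"dy":0,"dz":0.03,"rx":0,"ry":0,"rz":0,"hand":0},{"dx":0,"dy":0,"dz":0.03,"rx":0,"ry":0,"rz":0,"hand":0},{"dx":0,"dy":0,"dz":0.025,"rx":0,"ry":0,"rz":0,"hand":0},{"dx":0,"dy":0,"dz":0.0145,"rx":0,"ry":0,"rz":0,"hand":0},{"dx":0,"dy":0,"dz":0,"rx":0,"ry":0,"rz":0,"hand":0},{"dx":0,"dy":0,"dz":0,"rx":0,"ry":0,"rz":0,"hand":0},{"dx":0,"dy":0,"dz":0,"rx":0,"ry":0,"rz":0,"hand":0}]'| sed -n 1,4p
python3 - <<'E'
from h import *
np.set_printoptions(precision=4,suppress=True)
f=[]
for i in range(3): T=grab('side');s=manip.get_state();f.append(s['position'])
M=rot(s['ee_rot']);p=np.mean(f,0)
g=np.array([.5874,.0226,.1586]);print(p,'to go',M.T@(g-p),s['contact_force'])
E
```

```text
clock: 25.62
position: [0.5053, 0.0339, 0.1611]
ee_rot: [0.001, 0.068, 0.998, 0.0]
contact_force: [0.0, 0.6, -1.3]
[0.5054 0.0339 0.1615] to go [-0.0828 -0.0002  0.0032] [ 0.7004  0.1711 -2.2029]
```

```bash
python3 -m pendant '[{"dx":-0.008,"dy":0,"dz":0.002,"rx":0,"ry":0,"rz":0,"hand":0},{"dx":-0.01,"dy":0,"dz":0,"rx":0,"ry":0,"rz":0,"hand":0},{"dx":-0.01,"dy":0,"dz":0,"rx":0,"ry":0,"rz":0,"hand":0},{"dx":-0.01,"dy":0,"dz":0,"rx":0,"ry":0,"rz":0,"hand":0},{"dx":-0.007,"dy":0,"dz":0,"rx":0,"ry":0,"rz":0,"hand":0},{"dx":0,"dy":0,"dz":0,"rx":0,"ry":0,"rz":0,"hand":0},{"dx":0,"dy":0,"dz":0,"rx":0,"ry":0,"rz":0,"hand":0}]'| sed -n 1,4p
python3 -m pendant '[{"dx":-0.007,"dy":0,"dz":0,"rx":0,"ry":0,"rz":0,"hand":0},{"dx":-0.008,"dy":0,"dz":0,"rx":0,"ry":0,"rz":0,"hand":0},{"dx":-0.008,"dy":0,"dz":0,"rx":0,"ry":0,"rz":0,"hand":0},{"dx":-0.008,"dy":0,"dz":0,"rx":0,"ry":0,"rz":0,"hand":0},{"dx":-0.007,"dy":0,"dz":0,"rx":0,"ry":0,"rz":0,"hand":0},{"dx":0,"dy":0,"dz":0,"rx":0,"ry":0,"rz":0,"hand":0},{"dx":0,"dy":0,"dz":0,"rx":0,"ry":0,"rz":0,"hand":0}]'| sed -n 1,4p
```

```text
clock: 26.35
position: [0.5491, 0.028, 0.1576]
ee_rot: [-0.0, 0.067, 0.998, 0.0]
contact_force: [-1.1, 0.8, -1.8]
clock: 26.93
position: [0.5868, 0.0229, 0.1577]
ee_rot: [-0.0, 0.067, 0.998, 0.0]
contact_force: [0.2, -0.9, -2.0]
```

Free entry, no side force. Lowering until the collar seats.

```bash
python3 -m pendant '[{"dx":0,"dy":0,"dz":0.002,"rx":0,"ry":0,"rz":0,"hand":0},{"dx":0,"dy":0,"dz":0.002,"rx":0,"ry":0,"rz":0,"hand":0},{"dx":0,"dy":0,"dz":0.001,"rx":0,"ry":0,"rz":0,"hand":0},{"dx":0,"dy":0,"dz":0.001,"rx":0,"ry":0,"rz":0,"hand":0},{"dx":0,"dy":0,"dz":0,"rx":0,"ry":0,"rz":0,"hand":0},{"dx":0,"dy":0,"dz":0,"rx":0,"ry":0,"rz":0,"hand":0}]'| sed -n 1,4p
python3 -m pendant '[{"dx":0,"dy":0,"dz":0.001,"rx":0,"ry":0,"rz":0,"hand":0},{"dx":0,"dy":0,"dz":0,"rx":0,"ry":0,"rz":0,"hand":0},{"dx":0,"dy":0,"dz":0,"rx":0,"ry":0,"rz":0,"hand":0}]'| sed -n 1,4p
python3 -m pendant '[{"dx":0,"dy":0,"dz":0.001,"rx":0,"ry":0,"rz":0,"hand":0},{"dx":0,"dy":0,"dz":0,"rx":0,"ry":0,"rz":0,"hand":0},{"dx":0,"dy":0,"dz":0,"rx":0,"ry":0,"rz":0,"hand":0}]'| sed -n 1,4p
```

```text
clock: 27.43
position: [0.5863, 0.023, 0.152]
ee_rot: [-0.0, 0.067, 0.998, 0.0]
contact_force: [-0.2, 1.3, -0.5]
clock: 27.68
position: [0.5864, 0.023, 0.151]
ee_rot: [-0.0, 0.067, 0.998, 0.0]
contact_force: [-0.5, 0.1, -1.6]
clock: 27.93
position: [0.5864, 0.023, 0.1499]
ee_rot: [-0.0, 0.067, 0.998, 0.0]
contact_force: [0.7, -0.5, -1.5]
```

```bash
python3 -m pendant '[{"dx":0,"dy":0,"dz":0.001,"rx":0,"ry":0,"rz":0,"hand":0},{"dx":0,"dy":0,"dz":0,"rx":0,"ry":0,"rz":0,"hand":0},{"dx":0,"dy":0,"dz":0,"rx":0,"ry":0,"rz":0,"hand":0},{"dx":0,"dy":0,"dz":0,"rx":0,"ry":0,"rz":0,"hand":0}]'| sed -n 2,4p
python3 -m pendant '[{"dx":0,"dy":0,"dz":0.001,"rx":0,"ry":0,"rz":0,"hand":0},{"dx":0,"dy":0,"dz":0,"rx":0,"ry":0,"rz":0,"hand":0},{"dx":0,"dy":0,"dz":0,"rx":0,"ry":0,"rz":0,"hand":0},{"dx":0,"dy":0,"dz":0,"rx":0,"ry":0,"rz":0,"hand":0}]'| sed -n 2,4p
```

```text
position: [0.5865, 0.023, 0.1496]
ee_rot: [0.0, 0.067, 0.998, 0.0]
contact_force: [-1.6, -0.5, 5.4]
position: [0.5866, 0.0229, 0.1497]
ee_rot: [0.001, 0.067, 0.998, -0.0]
contact_force: [-2.9, 0.7, 10.3]
```

```bash
python3 -m pendant '[{"dx":0,"dy":0,"dz":-0.0012,"rx":0,"ry":0,"rz":0,"hand":0},{"dx":0,"dy":0,"dz":0,"rx":0,"ry":0,"rz":0,"hand":0},{"dx":0,"dy":0,"dz":0,"rx":0,"ry":0,"rz":0,"hand":0.03},{"dx":0,"dy":0,"dz":0,"rx":0,"ry":0,"rz":0,"hand":0.04},{"dx":0,"dy":0,"dz":0,"rx":0,"ry":0,"rz":0,"hand":0.06},{"dx":0,"dy":0,"dz":0,"rx":0,"ry":0,"rz":0,"hand":0.075},{"dx":0,"dy":0,"dz":0,"rx":0,"ry":0,"rz":0,"hand":0.075},{"dx":0,"dy":0,"dz":0,"rx":0,"ry":0,"rz":0,"hand":0.075},{"dx":0,"dy":0,"dz":0,"rx":0,"ry":0,"rz":0,"hand":0.075}]'
python3 -m pendant '[{"dx":0,"dy":0,"dz":-0.01,"rx":0,"ry":0,"rz":0,"hand":0.075},{"dx":0,"dy":0,"dz":-0.02,"rx":0,"ry":0,"rz":0,"hand":0.075},{"dx":0,"dy":0,"dz":-0.03,"rx":0,"ry":0,"rz":0,"hand":0.075},{"dx":0,"dy":0,"dz":-0.03,"rx":0,"ry":0,"rz":0,"hand":0.075},{"dx":0,"dy":0,"dz":-0.03,"rx":0,"ry":0,"rz":0,"hand":0.075},{"dx":0.0236,"dy":0,"dz":-0.03,"rx":0,"ry":0,"rz":0,"hand":0.075},{"dx":0.0237,"dy":0,"dz":-0.03,"rx":0,"ry":0,"rz":0,"hand":0.075},{"dx":0,"dy":0,"dz":0,"rx":0,"ry":0,"rz":0,"hand":0.075},{"dx":0,"dy":0,"dz":0,"rx":0,"ry":0,"rz":0,"hand":0.075}]'
python3 - <<'E'
from h import *
np.set_printoptions(precision=4,suppress=True)
s0,d=pickle.load(open('d0.pkl','rb'))
W,S=grab('wrist'),grab('scene')
s=manip.get_state();print(s['clock'],s['contact_force'],s['position'])
def brown(I):
    h=cv2.cvtColor(I['frame'],cv2.COLOR_RGB2HSV);u,v=proj(I,[.587,.0215,.19]).astype(int)
    m=np.zeros(h.shape[:2],bool);m[max(v-40,0):v+40,max(0,u-40):u+40]=1
    b=m&(h[...,0]<20)&(h[...,1]>70)&(h[...,2]>25);y,x=np.where(b);return (u,v),len(x),x.mean(),y.mean(),x.min(),x.max(),y.min(),y.max()
w2=pickle.load(open('w2.pkl','rb'))
print('wrist',brown(W));print('wrist before',brown(w2));print('scene',brown(S));print('scene start',brown(prep(d['scene'])))
# bystanders: difference of start and now outside the work areas
df=cv2.absdiff(S['frame'],d['scene']['frame']).max(2)>60
k,l,st,c=cv2.connectedComponentsWithStats(cv2.morphologyEx(df.astype(np.uint8),cv2.MORPH_OPEN,np.ones((3,3))))
print([(r[:5].tolist()) for r in st[1:] if r[4]>15])
E
```

```text
clock: 29.35
position: [0.5864, 0.0229, 0.149]
ee_rot: [-0.0, 0.067, 0.998, 0.0]
contact_force: [0.7, 0.6, -0.0]
width: 0.0749
gripper_force: 0.0
clock: 30.1
position: [0.5397, 0.0294, 0.3326]
ee_rot: [0.003, 0.067, 0.998, 0.0]
contact_force: [-0.1, 0.2, -0.7]
width: 0.0751
gripper_force: 0.0
30.2 [ 0.2471 -0.087  -0.0055] [0.5395 0.0292 0.3291]
wrist ((np.int64(277), np.int64(248)), 933, np.float64(277.90246516613075), np.float64(245.81350482315113), np.int64(238), np.int64(290), np.int64(212), np.int64(267))
wrist before ((np.int64(280), np.int64(251)), 877, np.float64(280.4492588369441), np.float64(250.38654503990878), np.int64(268), np.int64(293), np.int64(218), np.int64(270))
scene ((np.int64(295), np.int64(152)), 407, np.float64(304.78132678132675), np.float64(142.2800982800983), np.int64(287), np.int64(319), np.int64(112), np.int64(169))
scene start ((np.int64(295), np.int64(152)), 413, np.float64(305.0072639225182), np.float64(142.19370460048427), np.int64(290), np.int64(319), np.int64(112), np.int64(169))
[[6, 0, 16, 6, 65], [99, 0, 16, 24, 268], [268, 6, 34, 19, 210], [9, 13, 13, 10, 90], [202, 12, 4, 6, 21], [14, 28, 23, 20, 240], [70, 28, 12, 11, 84], [272, 43, 6, 7, 30], [17, 46, 54, 85, 1875], [275, 49, 26, 28, 418], [269, 58, 4, 6, 23], [288, 87, 14, 36, 318], [51, 145, 75, 119, 3065], [217, 169, 26, 9, 100], [0, 200, 127, 187, 8458], [331, 236, 14, 12, 81], [351, 236, 20, 20, 230], [365, 236, 17, 24, 211], [52, 247, 35, 39, 421], [142, 261, 10, 15, 85], [128, 268, 100, 120, 2773], [304, 276, 18, 14, 109], [122, 283, 8, 9, 48], [114, 291, 7, 4, 24], [113, 317, 12, 10, 54], [120, 324, 31, 19, 403]]
```

```bash
python3 - <<'E'
from h import *
s0,d=pickle.load(open('d0.pkl','rb'));S=grab('scene')
for n,F in(('start',d['scene']['frame']),('now',S['frame'])):
    v=cv2.cvtColor(F,cv2.COLOR_RGB2HSV)[...,2]
    e=cv2.Canny(v[268:305,296:335],60,150);y,x=np.where(e);print(n,x.min()+296,x.max()+296,y.min()+268,y.max()+268,v[276:300:4,300:332:4].tolist())
s=manip.get_state();print(s['clock'],s['qd'].round(3) if hasattr(s['qd'],'round') else s['qd'])
E
```

```text
start 303 334 268 298 [[41, 49, 237, 212, 207, 205, 146, 42], [42, 153, 246, 230, 246, 177, 199, 80], [47, 183, 247, 223, 241, 203, 231, 95], [39, 227, 247, 248, 228, 176, 233, 92], [41, 234, 249, 228, 239, 197, 213, 97], [43, 81, 192, 210, 223, 237, 241, 51]]
now 304 334 268 299 [[38, 46, 232, 159, 118, 120, 140, 27], [43, 147, 233, 146, 174, 173, 190, 77], [41, 114, 178, 146, 239, 198, 227, 94], [39, 133, 220, 246, 224, 169, 229, 92], [29, 166, 247, 223, 236, 186, 206, 94], [29, 76, 185, 201, 220, 231, 235, 44]]
30.25 [-0.002  0.017  0.008 -0.002  0.001  0.001]
```

The timer has not moved; the change was the arm's shadow falling on it. The lifter is back at its starting pixel, so I'm handing in.

```bash
python3 -c "
from rig import manip
print(manip.sign_off())"
```

```text
the job is handed in; nothing more can be done
None
```

The job is handed in at about 30 s, with no verdict returned: the lid is seated at home height in the furnace mouth, the lifter hangs released in its stand (nose towards the post, as I found it), and nothing else was seen to move.

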